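# Open the mould, push the set soap bars out and set them on coasters

## Robot

A 7-joint arm with a two-finger parallel gripper is mounted at the origin on the work surface. World frame = base frame: x ahead of the robot, y to its left, z up, the work surface at z = 0. Lengths are in mm, angles in rad, forces in N, time in s.
With the tool pointing down it reaches from about 425 to 950 mm from the base axis. Payload 4.7 kg.
Tool frame: the origin (TCP) lies where the fingers leave the gripper's body, on its centre line; the fingertips stand 70 mm ahead of it and the grasp point (between the pads) lies 51 mm ahead of it; z points along the fingers, y is the line along which they close (so a half turn about z gives the same grasp; the last joint's range is limited). The gripper opens to 87 mm and grips with 3 to 60 N. Pads are 19 mm wide; open, the fingers measure 117 mm over their backs; the gripper's body (75 mm by 190 mm) begins 51 mm behind the grasp point.
Start: joints at [1.235, 0.469, -0.049, 1.532, 0.024, 1.141, -0.082], TCP at [203.899, -643.481, 292.273] pointing down, gripper open.
Joint ranges: [-2.59, 2.59], [-0.33, 1.99], [-1.39, 1.29], [0.1, 2.45], [-1.04, 4.18], [0.21, 1.99], [-2.66, 2.66]. Speed limits (rad/s): [2.57, 2.57, 3.14, 3.14, 3.14, 3.14, 3.14].

## Interface

Orientations are given as a unit quaternion [x, y, z, w].
In Python, from rig import bot gives the robot as it stands. The module is installed in compiled form; this text tells all that it offers.
- The arm moves only by the tool apply_moves, never from a script. Its argument "deltas" is a list that holds one entry, the list of rows, each a list of 7 numbers: the shift along the world's x, y, z in cm, then the turn, a rotation vector about the world's x, y, z in rad, then the closure, from 0 (fully open) to 1 (shut). A call has exactly 10 rows; each row is the pose to reach, as a shift and turn from the pose commanded when the call began; what a row does not reach only later rows make up. A row lasts 1/8 s, in which the tool goes at most 62.5 mm and 10.7 degrees, less where a joint would pass 70% of its speed; a pose out of reach is approached as far as the arm can. A call with a gripper value outside its range is refused whole. The fingers move at their own pace and stop on an object; the grip force is fixed at half the most. Time passes only in rows, so rows that repeat a pose let the fingers close, or fill a call up. It gives the time, the measured TCP pose, the force, the opening and the grip force at its end, in the units of the state.
- bot.get_state(): the state, without advancing time (a new reading comes with each control period).
- bot.capture(name): name is "side" or "top" or "wrist"; returns a dict with "pixels" (420x560x3 uint8, red, green, blue), "K" (3x3 intrinsics, pixels), "rvec" (rotation vector, rad) and "tvec" (3), from world to camera coordinates, as OpenCV has them. Camera axes: x right, y down, z forward; pixel columns grow to the right and rows downward; lengths in mm; the calibration is good to about 2 mm. The wrist camera is an equidistant fisheye: a pixel r from the principal point sees the ray r / f radians off the axis. A picture is of the moment at which its call begins. There is no depth.
- bot.sign_off(): hands the job in; it is judged then, once.
The state is a dict: "t": time; "joints": joint angles; "joint_vel": joint speeds; "joint_efforts": joint torques, N m; "position": TCP position; "ee_rot": TCP orientation; "contact_force": force on the tool from outside, world axes, zero at the start; "wrist_torque": the same for the moment, N m; "opening": finger opening in mm; "grip_force": force on a finger pad.
Only numpy, scipy, OpenCV 4.12 (cv2) and the standard library are available. Lean on these libraries where they do the work, as an engineer would, in place of code of your own. Each camera call takes 0.05 s, during which the arm holds its last target. There are 200 camera calls.

## Task

The soap bars in the mould on the kitchen worktop have set: draw the red gate pin so that the front gate folds down, and park the pin in the side notch on top of its block; then with the wooden pusher, through the slots in the back of the mould, drive every bar right out over the gate, without touching a bar by hand while it is still in the mould. Lay each bar flat on a stone coaster of its own, centred and square with its length along the coaster's so that no edge overhangs, put the pusher back on its rest, nose in the narrower notch, and leave the other things on the worktop alone.

Things in the scene. Friction and masses are not known exactly. Their poses are not given: they have to be found in the camera images.
- mould: Three-cavity soap mould, fixed: white walls at mould x -127 to +127, y -39 to +39 mm under a clear lid (top 72 mm up), on a beech board (y -39 to +124). Cavities run through along mould y at mould x = -88, 0, +88 mm, 48 mm wide, 32 mm high, floor 30 mm and axis 46 mm above the worktop. Origin on the worktop below the middle of the walls, z up. A block for the gate pin stands at its +x end.
- slot1 (a point): Cavity 1 (mould x = -88 mm), on its axis at the back (-y) face: centre of its push-out slot, 32 mm wide, 32 mm high, in an 8 mm wall that stops a bar. A sprung red silicone strip under the lid (mould y -9 to +35 mm) grips the bar: about 8 to 13 N to push it out towards +y; it sinks at most 1.2 mm once the bar has gone.
- slot2 (a point): Cavity 2 (mould x = 0 mm), on its axis at the back (-y) face: centre of its push-out slot, 32 mm wide, 32 mm high, in an 8 mm wall that stops a bar. A sprung red silicone strip under the lid (mould y -9 to +35 mm) grips the bar: about 8 to 13 N to push it out towards +y; it sinks at most 1.2 mm once the bar has gone.
- slot3 (a point): Cavity 3 (mould x = 88 mm), on its axis at the back (-y) face: centre of its push-out slot, 32 mm wide, 32 mm high, in an 8 mm wall that stops a bar. A sprung red silicone strip under the lid (mould y -9 to +35 mm) grips the bar: about 8 to 13 N to push it out towards +y; it sinks at most 1.2 mm once the bar has gone.
- gate (a joint): Blue gate across the front (+y) ends of the cavities, 6 mm thick, 34 mm high, hinged along its foot at mould y +45 mm, 23.5 mm above the worktop. 0 = upright, shut; 1.57 = folded down flat, level with the cavity floors (top 29.5 mm up), its end at mould y +79 mm. Lightly sprung: it follows the gate pin as this is drawn and falls open by itself.
- gate_edge (a point): Middle of the gate's free edge: the top edge when shut, the +y edge when folded down.
- pin: Gate pin, 35 g: red square grip 30 mm long, 20 x 20 mm, on a steel shank 8 mm thick, 46 mm long. Origin on the axis where shank meets grip; x points along the grip, away from the shank. It starts level in the bore of its block at mould x = +165 mm, axis 48 mm up, grip in front of the gate, x along mould +y. A sprung detent holds it: 3 to 6 N to draw it out along +y.
- notch (a point): Side notch for parking the gate pin: an open-topped groove along mould y on top of the pin's block (mould x = +165, y -3 to +39 mm), 13 mm wide, 12 mm deep, bottom 58.5 mm above the worktop. The point is the middle of its bottom at its +y end. A parked pin lies with its shank in the groove, tip towards -y, axis 62.5 mm up, grip just in front of the block.
- landing (a point): Middle of the landing, the bare end of the board in front of the folded-down gate (mould x -127 to +127, y +80 to +124 mm), on its top 29 mm above the worktop, 1 mm below the cavity floors.
- bar1: Hard lavender soap bar, 60 mm long (its x), 46 mm wide (its y), 30 mm thick (its z), about 90 g; origin at its centre. It starts lying flat and tight in one of the mould's cavities, its length along the bore, 2 to 8 mm behind the shut gate. It may be absent.
- bar2: Hard olive green soap bar, 60 mm long (its x), 46 mm wide (its y), 30 mm thick (its z), about 90 g; origin at its centre. It starts lying flat and tight in one of the mould's cavities, its length along the bore, 2 to 8 mm behind the shut gate. It may be absent.
- bar3: Hard ochre soap bar, 60 mm long (its x), 46 mm wide (its y), 30 mm thick (its z), about 90 g; origin at its centre. It starts lying flat and tight in one of the mould's cavities, its length along the bore, 2 to 8 mm behind the shut gate. It may be absent.
- pusher: Wooden pusher (drift rod), 75 g: a dark square grip 80 mm long and 26 x 26 mm, and from its end a pale round nose of 20 mm diameter and 90 mm length on the same axis. Origin on the axis at the middle of the grip; x points along the axis towards the nose. It starts lying on its rest.
- pusher_tip (a point): Centre of the flat end of the pusher's nose, 130 mm from the pusher's origin along its x.
- rest: White ceramic rest of the pusher, fixed, base 150 x 60 x 8 mm, two 8 mm thick notched uprights: rear (rest x -33 mm) notch 34 mm wide, bottom 27 mm up, for the grip's tail; front (x +85 mm) notch 28 mm wide, bottom 30 mm up, for the nose; horns 16 mm high. Origin on the worktop, x to the parked nose; a parked pusher's origin is 40 mm above it.
- coaster1: Loose flat grey stone soap coaster, 84 mm long (its x), 68 mm wide (its y), 12 mm thick, 160 g; origin at the centre of its underside, z up. Its top carries five fine dark grooves along its y.
- coaster2: Loose flat grey stone soap coaster, 84 mm long (its x), 68 mm wide (its y), 12 mm thick, 160 g; origin at the centre of its underside, z up. Its top carries five fine dark grooves along its y.
- coaster3: Loose flat grey stone soap coaster, 84 mm long (its x), 68 mm wide (its y), 12 mm thick, 160 g; origin at the centre of its underside, z up. Its top carries five fine dark grooves along its y.
- mug: blue ceramic mug, 80 mm wide and 85 mm tall; bystander, to be left alone
- saucer: white saucer, 110 mm wide, 16 mm high; bystander, to be left alone
- tumbler: glass tumbler, 64 mm wide, 70 mm tall; bystander, to be left alone
- sponge: yellow sponge, 90 x 60 x 30 mm; bystander, to be left alone
- brush: washing-up brush, about 200 mm long, lying; bystander, to be left alone
- spoon: wooden spoon, about 260 mm long, lying; bystander, to be left alone
Things that resemble listed ones, but are neither listed nor needed, are in the scene too. Of the things shaped like the pusher, the wooden one is meant.

How it is judged (in metres and radians):
On the way, in this order (a step that is already met when the one before it is completed fails the run):
1. the gate has folded down (value of joint gate above 1.45 rad), for 0.2 s.
2. the nose of the pusher has entered a push-out slot from the back of the mould (x of pusher_tip in the frame of mould between -0.12 and 0.12 m and z of pusher_tip in the frame of mould between 0.028 and 0.064 m and y of pusher_tip in the frame of mould between -0.036 and 0.1 m and angle between the x axis of pusher and the y axis of mould, either way round below 0.3 rad), for 0.1 s.
3. every bar is right out of the mould (not (x of bar1 in the frame of mould between -0.12 and 0.12 m and y of bar1 in the frame of mould between -0.06 and 0.066 m and z of bar1 in the frame of mould below 0.062 m) and not (x of bar2 in the frame of mould between -0.12 and 0.12 m and y of bar2 in the frame of mould between -0.06 and 0.066 m and z of bar2 in the frame of mould below 0.062 m) and not (x of bar3 in the frame of mould between -0.12 and 0.12 m and y of bar3 in the frame of mould between -0.06 and 0.066 m and z of bar3 in the frame of mould below 0.062 m)), for 0.2 s.
At the end, for the whole second after the job is handed in: each bar flat and still on its own coaster, centre within 7 mm along and 6.5 mm across, square within 0.15 rad; gate down, pin lying in its notch (14 mm along, 7 across, 0.2 rad); pusher in both rest notches, nose the right way (15 mm along, 8 across, 6 in height, 0.12 rad) (((x of bar1 in the frame of coaster1 between -0.007 and 0.007 m and y of bar1 in the frame of coaster1 between -0.0065 and 0.0065 m and z of bar1 in the frame of coaster1 between 0.023 and 0.031 m and angle between the x axis of bar1 and the x axis of coaster1, either way round below 0.15 rad) or (x of bar1 in the frame of coaster2 between -0.007 and 0.007 m and y of bar1 in the frame of coaster2 between -0.0065 and 0.0065 m and z of bar1 in the frame of coaster2 between 0.023 and 0.031 m and angle between the x axis of bar1 and the x axis of coaster2, either way round below 0.15 rad) or (x of bar1 in the frame of coaster3 between -0.007 and 0.007 m and y of bar1 in the frame of coaster3 between -0.0065 and 0.0065 m and z of bar1 in the frame of coaster3 between 0.023 and 0.031 m and angle between the x axis of bar1 and the x axis of coaster3, either way round below 0.15 rad)) and linear speed of each of bar1, bar2, bar3, pusher, pin below 0.02 m/s and ((x of bar2 in the frame of coaster1 between -0.007 and 0.007 m and y of bar2 in the frame of coaster1 between -0.0065 and 0.0065 m and z of bar2 in the frame of coaster1 between 0.023 and 0.031 m and angle between the x axis of bar2 and the x axis of coaster1, either way round below 0.15 rad) or (x of bar2 in the frame of coaster2 between -0.007 and 0.007 m and y of bar2 in the frame of coaster2 between -0.0065 and 0.0065 m and z of bar2 in the frame of coaster2 between 0.023 and 0.031 m and angle between the x axis of bar2 and the x axis of coaster2, either way round below 0.15 rad) or (x of bar2 in the frame of coaster3 between -0.007 and 0.007 m and y of bar2 in the frame of coaster3 between -0.0065 and 0.0065 m and z of bar2 in the frame of coaster3 between 0.023 and 0.031 m and angle between the x axis of bar2 and the x axis of coaster3, either way round below 0.15 rad)) and ((x of bar3 in the frame of coaster1 between -0.007 and 0.007 m and y of bar3 in the frame of coaster1 between -0.0065 and 0.0065 m and z of bar3 in the frame of coaster1 between 0.023 and 0.031 m and angle between the x axis of bar3 and the x axis of coaster1, either way round below 0.15 rad) or (x of bar3 in the frame of coaster2 between -0.007 and 0.007 m and y of bar3 in the frame of coaster2 between -0.0065 and 0.0065 m and z of bar3 in the frame of coaster2 between 0.023 and 0.031 m and angle between the x axis of bar3 and the x axis of coaster2, either way round below 0.15 rad) or (x of bar3 in the frame of coaster3 between -0.007 and 0.007 m and y of bar3 in the frame of coaster3 between -0.0065 and 0.0065 m and z of bar3 in the frame of coaster3 between 0.023 and 0.031 m and angle between the x axis of bar3 and the x axis of coaster3, either way round below 0.15 rad)) and x of pusher in the frame of rest between -0.015 and 0.015 m and y of pusher in the frame of rest between -0.008 and 0.008 m and z of pusher in the frame of rest between 0.034 and 0.046 m and x of pusher_tip in the frame of rest above 0.1 m and angle between the x axis of pusher and the x axis of rest, either way round below 0.12 rad and x of pin in the frame of mould between 0.158 and 0.172 m and y of pin in the frame of mould between 0.03 and 0.058 m and z of pin in the frame of mould between 0.0565 and 0.0685 m and angle between the x axis of pin and the y axis of mould, either way round below 0.2 rad and value of joint gate above 1.45 rad); the robot touches nothing.
It fails at once if a bar is touched by the gripper or arm while still in the mould (((x of bar1 in the frame of mould between -0.12 and 0.12 m and y of bar1 in the frame of mould between -0.06 and 0.06 m and z of bar1 in the frame of mould below 0.062 m) and contact force between any of the fingers, the arm and bar1 above 1 N) or ((x of bar2 in the frame of mould between -0.12 and 0.12 m and y of bar2 in the frame of mould between -0.06 and 0.06 m and z of bar2 in the frame of mould below 0.062 m) and contact force between any of the fingers, the arm and bar2 above 1 N) or ((x of bar3 in the frame of mould between -0.12 and 0.12 m and y of bar3 in the frame of mould between -0.06 and 0.06 m and z of bar3 in the frame of mould below 0.062 m) and contact force between any of the fingers, the arm and bar3 above 1 N)).
It fails at once if a bystander is pushed more than 4 cm from its place (distance of any of mug, saucer, tumbler, sponge, brush, spoon from where it was at the start of the episode above 0.04 m).
Of bar1, bar2, bar3 only 2 to 3 are there at a start; the rules pass over those that are not, and their reading is None.
At some moment in a run one of coaster1, coaster2, coaster3 may be knocked a few centimetres aside while the robot is not near it.
Once in a run the grip may slacken for a moment while it holds something.
It also fails if it takes over 210 s, if anything falls off the work surface, if the arm or the gripper's body presses on something with over 40 N, if the wrist force passes 120 N, or if a joint passes its speed limit or range.

## Working session

There is one attempt and no reset: what is moved stays moved. The work goes in short steps, Python scripts to look and compute and a tool call to move; the robot and the scene stay as the last step left them, time stands still between calls to the robot, and variables do not carry over. Pictures are saved under pics/ and viewed, at most 14 in all, crops included, and the job is handed in when it is done.

Besides the shell and the picture viewer there is one more tool, called as name([rows], argument=value, ...), one row to a line, values as JSON. apply_moves: Moves the arm, as the interface text tells. Its arguments: {"type":"object","properties":{"deltas":{"type":"array","items":{"type":"array","items":{"type":"array","items":{"type":"number"}}}}},"required":["deltas"]}

```bash
mkdir -p pics; cat > h.py <<'E'
import cv2,numpy as np
from rig import bot
from scipy.spatial.transform import Rotation as R
def cap(n,f=None):
    c=bot.capture(n); 
    c['R']=cv2.Rodrigues(np.array(c['rvec'],float))[0]; c['t']=np.array(c['tvec'],float).ravel(); c['K']=np.array(c['K']);c['n']=n
    if f: cv2.imwrite('pics/'+f,c['pixels'][:,:,::-1])
    return c
def ray(c,uv):
    K=c['K']; x=(uv[0]-K[0,2])/K[0,0]; y=(uv[1]-K[1,2])/K[1,1]
    if c['n']=='wrist':
        r=np.hypot(x,y); s=np.sin(r)/r if r>1e-9 else 1; d=np.array([x*s,y*s,np.cos(r)])
    else: d=np.array([x,y,1.])
    return -c['R'].T@c['t'], c['R'].T@d
def onz(c,uv,z):
    o,d=ray(c,uv); return (o+d*(z-o[2])/d[2]).round(1)
def proj(c,P):
    p=c['R']@np.array(P,float)+c['t']; K=c['K']
    if c['n']=='wrist':
        r=np.hypot(p[0],p[1]); th=np.arctan2(r,p[2]); q=p[:2]/max(r,1e-9)*th
    else: q=p[:2]/p[2]
    return np.array([K[0,0]*q[0]+K[0,2],K[1,1]*q[1]+K[1,2]])
E
python3 - <<'E'
from h import *
import pickle
for n in('top','side','wrist'):
    c=cap(n,n+'0.png'); pickle.dump(c,open(n+'0.pkl','wb')); print(n,c['K'].tolist(),(-c['R'].T@c['t']).round(),c['R'].round(2).tolist())
s=bot.get_state();print(s)
E
```

```text
top [[437.0839146417388, 0.0, 285.0019810799643], [0.0, 437.0839146417388, 211.49147676061384], [0.0, 0.0, 1.0]] [ 333.    6. 1222.] [[0.11, -0.99, 0.01], [-0.97, -0.11, -0.21], [0.21, 0.02, -0.98]]
side [[386.3031122995578, 0.0, 277.4140398775983], [0.0, 386.3031122995578, 214.75666612670219], [0.0, 0.0, 1.0]] [ 323. -679.  693.] [[0.95, -0.3, 0.02], [-0.19, -0.63, -0.76], [0.24, 0.72, -0.65]]
wrist [[325.19226210127806, 0.0, 279.8946813197505], [0.0, 325.19226210127806, 209.83872841526073], [0.0, 0.0, 1.0]] [ 273. -620.  385.] [[0.3, -0.95, -0.0], [-0.92, -0.29, 0.27], [-0.26, -0.08, -0.96]]
{'t': 0.15, 'joints': array([ 1.23513787,  0.46928869, -0.0486305 ,  1.53340111,  0.02408787,
        1.14101916, -0.08226551]), 'joint_vel': array([-9.14179281e-04, -2.91454555e-03,  6.86868988e-04, -2.78405062e-03,
        1.37183759e-03,  2.84816568e-05, -9.62370045e-04]), 'joint_efforts': array([ 4.09397962e-04, -5.08428061e+01, -8.09174683e-02, -2.36418968e+01,
       -6.14205468e-02,  3.56901437e-02,  1.13132555e-04]), 'position': array([ 203.76567501, -643.14080961,  291.42641774]), 'ee_rot': array([ 9.88253560e-01,  1.52821188e-01, -1.27461181e-04, -7.55145643e-04]), 'contact_force': array([-0.1450325 , -0.31317499,  0.20579954]), 'wrist_torque': array([ 0.00746762,  0.00046131, -0.00053466]), 'grip_force': 0.0, 'opening': 87.03425970550573}
```

View pics/top0.png

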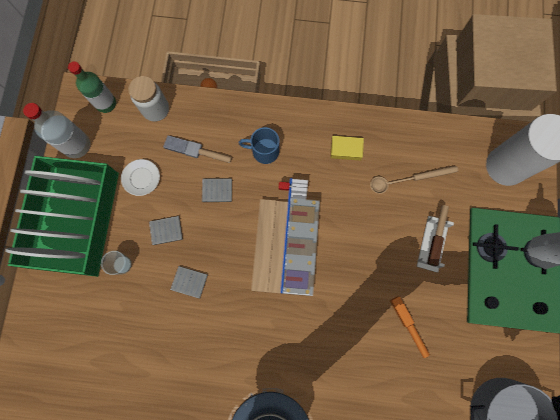

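View pics/side0.png

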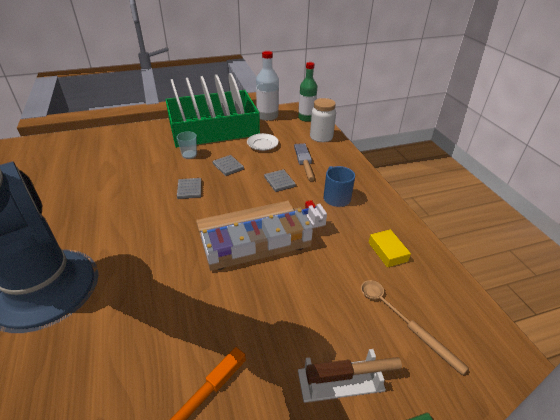

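```bash
python3 - <<'E'
import cv2,numpy as np
a=cv2.imread('pics/top0.png'); f=lambda y0,y1,x0,x1,k:cv2.resize(a[y0:y1,x0:x1],None,fx=k,fy=k,interpolation=cv2.INTER_CUBIC)
m=f(172,304,246,326,4.5); r=f(195,275,405,465,4.5); c=f(170,300,145,240,2)
o=np.zeros((600,800,3),np.uint8); o[:m.shape[0],:m.shape[1]]=m; o[:r.shape[0],370:370+r.shape[1]]=r; o[365:365+c.shape[0]-30,370:370+c.shape[1]]=c[:-30] if 365+c.shape[0]-30<=600 else 0
cv2.imwrite('pics/comp.png',o)
E
```

```text
(no output)
```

View pics/comp.png

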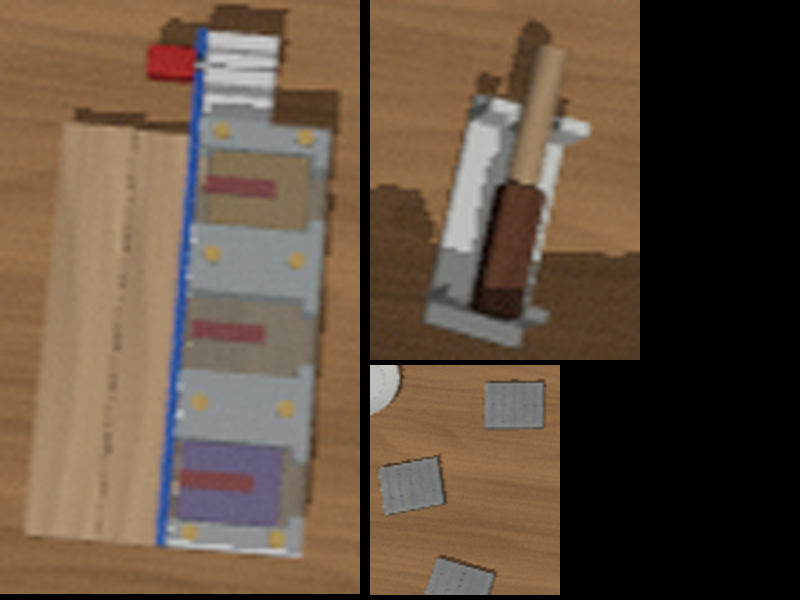

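```bash
cat > fit.py <<'E'
from h import *
import pickle
from scipy.optimize import least_squares
def fit(obs,x0):
    # obs: list of (cam, P_local, uv)
    def f(p):
        cz,sz=np.cos(p[2]),np.sin(p[2]); out=[]
        for c,P,uv in obs:
            W=[p[0]+cz*P[0]-sz*P[1],p[1]+sz*P[0]+cz*P[1],P[2]]; out+=list(proj(c,W)-uv)
        return np.array(out)
    r=least_squares(f,x0); return r.x,r.fun.reshape(-1,2).round(1)
E
python3 - <<'E'
from fit import *
c=pickle.load(open('top0.pkl','rb'))
M=lambda x,y:np.array([246+x/4.5-.4,172+y/4.5-.4]); Rr=lambda x,y:np.array([405+(x-370)/4.5-.4,195+y/4.5-.4]); C=lambda x,y:np.array([145+(x-370)/2-.3,170+(y-365)/2-.3])
o=[(c,(127,124,29),M(65,122)),(c,(-127,124,29),M(25,537)),(c,(127,-39,72),M(330,130)),(c,(-127,-39,72),M(300,555)),(c,(-127,79-36,60),M(160,545))][:4]
p,e=fit(o,[400,100,0]);print('mould',p,e.tolist())
print('tip',onz(c,Rr(555,47),45),'shoulder',onz(c,Rr(524,183),50),'tail',onz(c,Rr(497,315),40), onz(c,Rr(500,290),53))
for n,q in dict(a=[(485,382),(544,380),(544,428),(486,429)],b=[(380,468),(437,458),(444,502),(389,514)]).items():
    w=np.array([onz(c,C(*x),12)[:2] for x in q]);print(n,w.tolist(),w.mean(0))
im=c['pixels']
# coasters by segmentation: grey blobs
h=cv2.cvtColor(im,cv2.COLOR_RGB2HSV); m=((h[...,1]<40)&(h[...,2]>70)&(h[...,2]<160)).astype(np.uint8)*255
m=cv2.morphologyEx(m,cv2.MORPH_CLOSE,np.ones((3,3)))
for k in cv2.findContours(m,0,2)[0]:
    if 300<cv2.contourArea(k)<1200:
        b=cv2.minAreaRect(k); w=np.array([onz(c,x,12)[:2] for x in cv2.boxPoints(b)]); print(b,w.mean(0).round(1),[np.linalg.norm(w[i]-w[i-1]).round() for i in range(4)],w.tolist())
E
```

```text
mould [ 4.88087525e+02 -2.60360022e+01  3.02016088e-02] [[-0.2, 0.2], [-0.2, -0.3], [0.1, -0.4], [0.3, 0.5]]
tip [ 648.7 -412.2   45. ] shoulder [ 561.  -394.9   50. ] tail [ 481.  -385.4   40. ] [ 494.4 -382.2   53. ]
a [[657.1, 275.1], [669.7, 191.4], [599.5, 181.7], [588.7, 263.2]] [628.75 227.85]
b [[516.1, 402.5], [539.4, 325.4], [478.7, 305.6], [453.4, 378.7]] [496.9  353.05]
((188.42434692382812, 281.7459411621094), (30.95254135131836, 25.14434242248535), 17.10272979736328) [362.4 268. ] [np.float64(85.0), np.float64(67.0), np.float64(86.0), np.float64(67.0)] [[336.6, 314.8], [403.3, 305.4], [387.9, 220.9], [321.6, 231.1]]
((297.5034484863281, 272.9586486816406), (32.88601303100586, 42.68537902832031), 4.763641834259033) [420.1 -25.6] [np.float64(89.0), np.float64(116.0), np.float64(91.0), np.float64(117.0)] [[360.5, 17.7], [476.9, 21.3], [479.7, -69.8], [363.2, -71.6]]
((115.5, 262.5), (23.0, 29.0), 90.0) [391.5 475.6] [np.float64(63.0), np.float64(80.0), np.float64(63.0), np.float64(79.0)] [[418.1, 521.5], [427.1, 441.9], [364.8, 430.2], [355.9, 509.0]]
((543.0, 254.0), (28.
[... 1201 characters left out ...]
169433594), 23.720396041870117) [589.2 686.6] [np.float64(228.0), np.float64(118.0), np.float64(233.0), np.float64(116.0)] [[564.8, 807.1], [680.9, 786.6], [612.2, 564.1], [498.9, 588.4]]
((181.9455108642578, 145.6790771484375), (36.06244659423828, 14.64126968383789), 16.927513122558594) [748.  348.8] [np.float64(107.0), np.float64(45.0), np.float64(107.0), np.float64(44.0)] [[736.0, 403.8], [780.3, 398.8], [759.7, 293.4], [715.8, 299.1]]
((151.67654418945312, 105.36944580078125), (33.119869232177734, 30.014883041381836), 60.64224624633789) [863.  458.5] [np.float64(107.0), np.float64(89.0), np.float64(107.0), np.float64(88.0)] [[877.8, 525.1], [934.0, 455.9], [847.5, 392.1], [792.8, 460.8]]
```

apply_moves([
  [[4,6.5,0,0,0,0.13,0],[8,13,0,0,0,0.26,0],[12,20,0,0,0,0.39,0],[16,26,0,0,0,0.52,0],[20,32,0,0,0,0.65,0],[24,38,0,0,0,0.78,0],[27,44,0,0,0,0.91,0],[31,50,0,0,0,1.04,0],[35,55,0,0,0,1.17,0],[37,58,0,0,0,1.294,0]],
])

```text
t: 1.4
position: [538.9, -114.1, 292.3]
ee_rot: [0.695, 0.719, -0.0, 0.0]
contact_force: [1.2, -0.0, -0.2]
opening: 87.1
grip_force: 0.0
```

```bash
python3 - <<'E'
from fit import *
c=cap('wrist','w1.png'); pickle.dump(c,open('w1.pkl','wb'))
s=bot.get_state(); print(s['position'],R.from_quat(s['ee_rot']).as_matrix().round(3).tolist(),s['joints'].round(2),s['t'])
E
```

```text
[ 542.99826908 -104.42749925  292.96386062] [[-0.048, 0.999, 0.006], [0.999, 0.048, 0.007], [0.007, 0.006, -1.0]] [ 0.58  0.32 -0.57  1.8   0.19  1.07 -0.01] 1.45
```

View pics/w1.png

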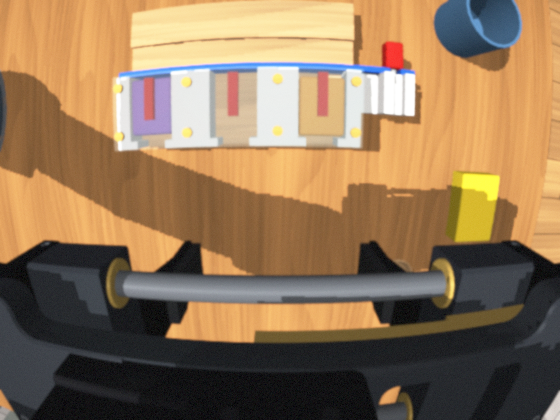

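```bash
python3 - <<'E'
from fit import *
c=pickle.load(open('w1.pkl','rb')); t=pickle.load(open('top0.pkl','rb'))
a=c['pixels']; 
p=[488.1,-26,.0302]
def w(P): 
    return [p[0]+np.cos(p[2])*P[0]-np.sin(p[2])*P[1],p[1]+np.sin(p[2])*P[0]+np.cos(p[2])*P[1],P[2]]
for P in [(127,124,29),(-127,124,29),(127,-39,72),(-127,-39,72),(165,47,58),(165,75,58)]: print(P,proj(c,w(P)).round(1))
m=((a[...,0]>150)&(a[...,1]<60)&(a[...,2]<60)).astype(np.uint8)*255; m[:, :375]=0
x,y,ww,h=cv2.boundingRect(cv2.findNonZero(m)); print(x,y,ww,h)
print(onz(c,(x,y+h),58),onz(c,(x+ww,y+h),58),onz(c,(x,y),48),onz(c,(x+ww,y),48))
E
```

```text
(127, 124, 29) [351.9   3.6]
(-127, 124, 29) [131.9  13.4]
(127, -39, 72) [361.1 147.4]
(-127, -39, 72) [114.4 150.9]
(165, 47, 58) [394.3  66.5]
(165, 75, 58) [393.9  41. ]
383 43 20 26
[639.2  21.7  58. ] [661.5  24.6  58. ] [641.8  52.7  48. ] [664.9  56.2  48. ]
```

apply_moves([
  [[3,4,-1,0,0,0,0.5],[6,8,-3,0,0,0,0.5],[9,11,-5,0,0,0,0.5],[10.8,13,-7,0,0,0,0.5],[10.8,13,-8,0,0,0,0.5],[10.8,13,-8,0,0,0,0.5],[10.8,13,-8,0,0,0,0.5],[10.8,13,-8,0,0,0,0.5],[10.8,13,-8,0,0,0,0.5],[10.8,13,-8,0,0,0,0.5]],
])

```text
t: 2.7
position: [646.1, 14.1, 212.6]
ee_rot: [0.697, 0.718, 0.0, 0.0]
contact_force: [0.1, 0.2, -1.5]
opening: 43.8
grip_force: 0.0
```

```bash
python3 - <<'E'
from fit import *
c=cap('wrist','w2.png'); pickle.dump(c,open('w2.pkl','wb'))
s=bot.get_state(); print(s['position'],R.from_quat(s['ee_rot']).as_matrix().round(3).tolist(),s['joints'].round(2),s['t'],s['opening'])
E
```

```text
[646.17491214  14.25261719 212.50419053] [[-0.03, 1.0, 0.0], [1.0, 0.03, -0.0], [-0.0, 0.0, -1.0]] [ 0.29  0.55 -0.54  1.66  0.32  1.01 -0.33] 2.75 43.575336653037844
```

View pics/w2.png

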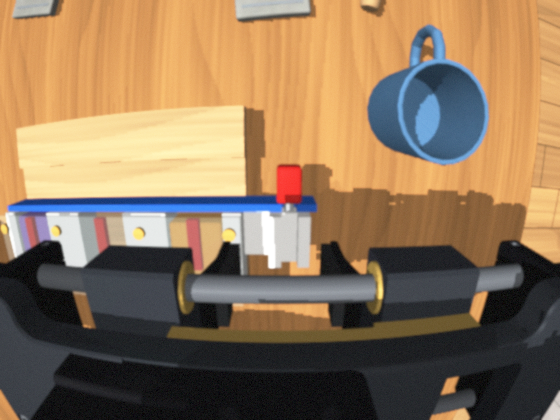

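```bash
python3 - <<'E'
from fit import *
c=pickle.load(open('w2.pkl','rb')); 
a=c['pixels'].astype(int)
m=((a[...,0]>150)&(a[...,1]<60)&(a[...,2]<60)).astype(np.uint8)*255; m[:, :260]=0
x,y,ww,h=cv2.boundingRect(cv2.findNonZero(m)); print(x,y,ww,h)
for z in(38,58): print(z,onz(c,(x,y+h),z),onz(c,(x+ww,y+h),z),onz(c,(x,y),z),onz(c,(x+ww,y),z))
obs=[(c,(127,124,29),(245,106)),(c,(127,80,29),(246,195)),(c,(177,45,57.5),(315.5,199))]
p,e=fit(obs[:2]+[(pickle.load(open('top0.pkl','rb')),(-127,124,29),(246+25/4.5-.4,172+537/4.5-.4))],[488,-26,.03]);print(p,e.tolist())
E
```

```text
278 165 24 38
38 [643.9  19.7  38. ] [664.3  20.3  38. ] [642.9  52.3  38. ] [662.9  52.9  38. ]
58 [643.8  24.8  58. ] [662.7  25.4  58. ] [643.  55.  58.] [661.4  55.6  58. ]
[ 4.85662340e+02 -3.63961385e+01 -1.90047536e-02] [[1.1, 18.6], [-1.5, -19.5], [1.4, -1.5]]
```

apply_moves([
  [[0.6,2.7,-2,0,0,0,0.5],[0.6,2.7,-6,0,0,0,0.5],[0.6,2.7,-9,0,0,0,0.5],[0.6,2.7,-11.2,0,0,0,0.5],[0.6,2.7,-11.2,0,0,0,0.5],[0.6,2.7,-11.2,0,0,0,0.5],[0.6,2.7,-11.2,0,0,0,1],[0.6,2.7,-11.2,0,0,0,1],[0.6,2.7,-11.2,0,0,0,1],[0.6,2.7,-11.2,0,0,0,1]],
])

```text
t: 4.0
position: [652.4, 41.3, 100.6]
ee_rot: [0.696, 0.718, 0.0, 0.0]
contact_force: [-0.1, -0.9, 1.5]
opening: 19.6
grip_force: 30.0
```

apply_moves([
  [[0,0.6,0,0,0,0,1],[0,1.2,0,0,0,0,1],[-0.05,1.8,0,0,0,0,1],[-0.07,2.4,0,0,0,0,1],[-0.09,3.0,0,0,0,0,1],[-0.1,3.6,0,0,0,0,1],[-0.12,4.2,0,0,0,0,1],[-0.15,5.0,0,0,0,0,1],[-0.17,6,0,0,0,0,1],[-0.2,7,0,0,0,0,1]],
])

```text
t: 5.25
position: [650.0, 112.7, 100.2]
ee_rot: [0.696, 0.718, 0.0, -0.0]
contact_force: [0.6, 0.6, 0.4]
opening: 19.7
grip_force: 30.0
```

```bash
python3 - <<'E'
from fit import *
import cv2
c=cap('side','s1.png')
a=c['pixels'][150:290,180:350,::-1]; cv2.imwrite('pics/s1c.png',cv2.resize(a,None,fx=4.5,fy=4.2,interpolation=cv2.INTER_CUBIC))
s=bot.get_state(); print(s['position'],s['t'],s['opening'],s['contact_force'])
E
```

```text
[649.75755003 114.7053788  100.40412675] 5.3 19.9266946837024 [0.16409099 0.99188438 0.59540514]
```

View pics/s1c.png

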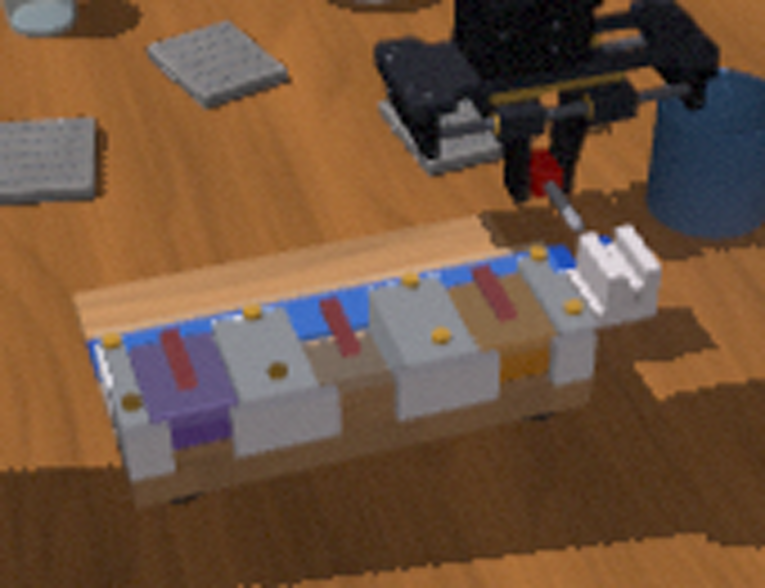

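apply_moves([
  [[0,0,0.8,0,0,0,1],[0,0,1.8,0,0,0,1],[0,0,1.8,0,0,0,1],[0.04,-1.2,1.8,0,0,0,1],[0.07,-2.4,1.8,0,0,0,1],[0.11,-3.6,1.8,0,0,0,1],[0.15,-4.8,1.8,0,0,0,1],[0.18,-6,1.8,0,0,0,1],[0.22,-7.1,1.8,0,0,0,1],[0.22,-7.1,1.8,0,0,0,1]],
])

```text
t: 6.55
position: [652.5, 38.8, 118.2]
ee_rot: [0.697, 0.717, -0.0, 0.0]
contact_force: [-0.5, -0.2, -1.4]
opening: 19.7
grip_force: 30.0
```

```bash
python3 - <<'E'
from fit import *
c=cap('side','s2.png')
a=c['pixels'][165:245,270:360,::-1]; cv2.imwrite('pics/s2c.png',cv2.resize(a,None,fx=5,fy=5,interpolation=cv2.INTER_CUBIC))
s=bot.get_state(); print(s['position'],s['t'],s['opening'],s['contact_force'])
E
```

```text
[652.40316234  39.95915861 118.26237728] 6.6 20.124522355824872 [ 0.76401478 -0.37492239  0.0646155 ]
```

View pics/s2c.png

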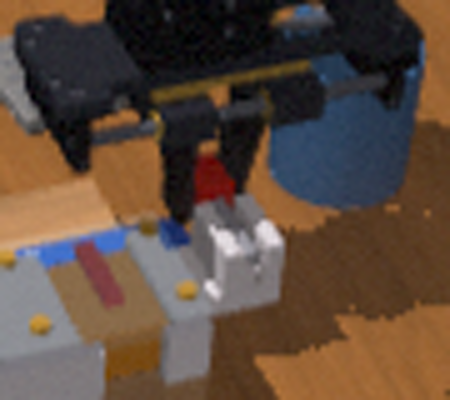

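apply_moves([
  [[0,0,-0.1,0,0,0,1],[0,0,-0.2,0,0,0,1],[0,0,-0.28,0,0,0,1],[0,0,-0.28,0,0,0,1],[0,0,-0.28,0,0,0,0.55],[0,0,-0.28,0,0,0,0.5],[0,0,-0.28,0,0,0,0.5],[0,0.2,3,0,0,0,0.5],[0,0.2,8,0,0,0,0.5],[0,0.2,13,0,0,0,0.5]],
])

```text
t: 7.85
position: [652.2, 42.4, 249.5]
ee_rot: [0.696, 0.718, -0.0, -0.0]
contact_force: [-0.2, 0.1, 0.1]
opening: 43.4
grip_force: 0.0
```

```bash
python3 - <<'E'
from fit import *
c=cap('wrist','w3.png')
s=bot.get_state(); print(s['position'],s['t'],s['opening'],s['contact_force'])
a=c['pixels'].astype(int)
m=((a[...,0]>150)&(a[...,1]<60)&(a[...,2]<60)).astype(np.uint8)*255
m[:120]=0;m[:,:240]=0
x,y,ww,h=cv2.boundingRect(cv2.findNonZero(m)); print(x,y,ww,h)
print([onz(c,q,72.5).tolist() for q in ((x,y+h),(x+ww,y+h),(x,y),(x+ww,y))])
c=cap('side','s3.png')
a=c['pixels'][165:245,270:360,::-1]; cv2.imwrite('pics/s3c.png',cv2.resize(a,None,fx=5,fy=5,interpolation=cv2.INTER_CUBIC))
E
```

```text
[655.30827984  43.47764333 257.53165586] 7.9 43.440050205298405 [1.90579523 0.65031987 4.66497672]
272 193 19 33
[[645.0, 26.4, 72.5], [661.6, 26.9, 72.5], [644.3, 56.0, 72.5], [660.5, 56.5, 72.5]]
```

View pics/s3c.png

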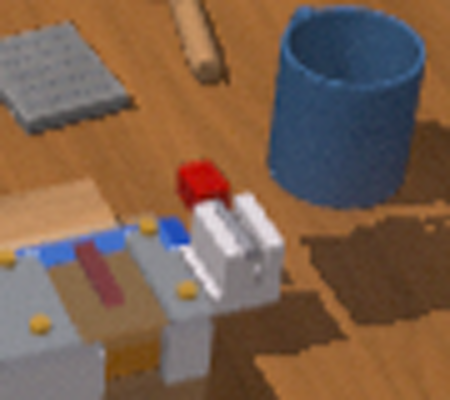

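apply_moves([
  [[-1,-4,3,0,0,-0.17,0.5],[-2,-9,4,0,0,-0.35,0.5],[-4,-14,4,0,0,-0.53,0.5],[-6,-20,4,0,0,-0.71,0.5],[-8,-25,4,0,0,-0.89,0.5],[-10,-30,4,0,0,-1.07,0.5],[-12,-35,4,0,0,-1.25,0.5],[-14,-40,4,0,0,-1.42,0.5],[-16,-42,4,0,0,-1.6,0.5],[-16,-42,4,0,0,-1.76,0.5]],
])

```text
t: 9.2
position: [489.5, -380.7, 287.5]
ee_rot: [0.996, -0.085, -0.001, 0.001]
contact_force: [1.8, 0.3, 1.0]
opening: 43.2
grip_force: 0.0
```

```bash
python3 - <<'E'
from fit import *
c=cap('wrist','w4.png'); pickle.dump(c,open('w4.pkl','wb'))
s=bot.get_state(); print(s['position'],R.from_quat(s['ee_rot']).as_matrix()[:,1].round(3),s['joints'].round(2),s['t'])
E
```

```text
[ 490.86459572 -379.10824843  287.62678109] [-0.17  -0.985  0.   ] [ 0.66  0.39 -0.09  1.67  0.04  1.09 -1.19] 9.25
```

View pics/w4.png

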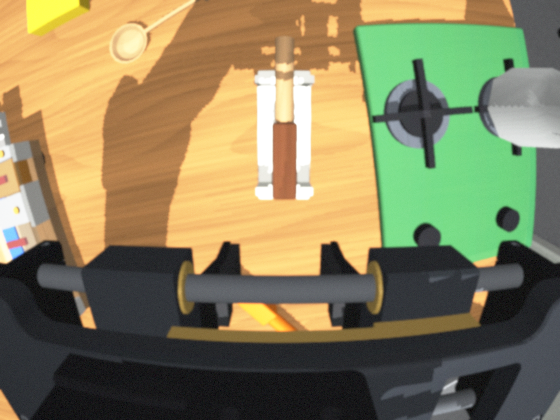

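```bash
python3 - <<'E'
from fit import *
c=pickle.load(open('w4.pkl','rb'))
a=c['pixels'].astype(int)
m=((a[...,0]<130)&(a[...,0]>60)&(a[...,1]<60)&(a[...,2]<50)).astype(np.uint8)*255
m[:115]=0;m[205:]=0;m[:,:255]=0;m[:,315:]=0
m=cv2.morphologyEx(m,cv2.MORPH_OPEN,np.ones((3,3)))
k=max(cv2.findContours(m,0,2)[0],key=cv2.contourArea)
b=cv2.minAreaRect(k);print(b,cv2.boundingRect(k)); bp=cv2.boxPoints(b); print(bp.round(1).tolist()); print([onz(c,q,53).tolist() for q in bp])
print('tip',onz(c,(285,38),45))
# rest upright ends at top: find manually
for q in [(256,199),(312,199),(256,76),(313,76)]: print(q,onz(c,q,43).tolist(),onz(c,q,0).tolist())
E
```

```text
Traceback (most recent call last):
ValueError: max() iterable argument is empty
```

```bash
python3 - <<'E'
from fit import *
c=pickle.load(open('w4.pkl','rb'))
a=c['pixels'].astype(int)
print(a[160,262:310:3].tolist())
r,g=a[...,0],a[...,1]
m=((r<175)&(r-g>50)&(g<90)).astype(np.uint8)*255
m[:115]=0;m[205:]=0;m[:,:266]=0;m[:,304:]=0
m=cv2.morphologyEx(m,cv2.MORPH_OPEN,np.ones((3,3)))
k=max(cv2.findContours(m,0,2)[0],key=cv2.contourArea)
b=cv2.minAreaRect(k);print(b,cv2.boundingRect(k)); bp=cv2.boxPoints(b); print([onz(c,q,53).tolist() for q in bp])
print('tip',onz(c,(285,38),45))
for q in [(256,199),(312,199),(256,76),(313,76)]: print(q,onz(c,q,43).tolist(),onz(c,q,0).tolist())
E
```

```text
[[255, 255, 255], [255, 255, 255], [255, 255, 255], [255, 254, 254], [184, 118, 82], [184, 115, 79], [190, 117, 78], [186, 115, 77], [180, 112, 75], [174, 109, 76], [178, 111, 75], [183, 136, 110], [255, 255, 255], [255, 255, 255], [255, 255, 255], [255, 255, 255]]Traceback (most recent call last):
  File "<stdin>", line 9, in <module>
ValueError: max() iterable argument is empty
```

```bash
python3 - <<'E'
from fit import *
c=pickle.load(open('w4.pkl','rb'))
a=c['pixels'].astype(int)
r,g=a[...,0],a[...,1]
m=((r<205)&(r-g>50)&(g<130)).astype(np.uint8)*255
m[:110]=0;m[205:]=0;m[:,:268]=0;m[:,302:]=0
m=cv2.morphologyEx(m,cv2.MORPH_OPEN,np.ones((3,3)))
k=max(cv2.findContours(m,0,2)[0],key=cv2.contourArea)
b=cv2.minAreaRect(k);print(b,cv2.boundingRect(k)); bp=cv2.boxPoints(b); print([onz(c,q,53).tolist() for q in bp])
print('tip',onz(c,(285,38),45))
for q in [(256,199),(312,199),(256,76),(313,76)]: print(q,onz(c,q,43).tolist(),onz(c,q,0).tolist())
E
```

```text
((284.0, 161.0), (74.0, 22.0), 90.0) (273, 124, 23, 75)
[[559.3, -385.3, 53.0], [555.6, -407.0, 53.0], [480.5, -394.6, 53.0], [484.3, -372.1, 53.0]]
tip [ 646.6 -412.7   45. ]
(256, 199) [484.0, -353.3, 43.0] [474.1, -348.4, 0.0]
(312, 199) [473.8, -412.5, 43.0] [462.6, -415.1, 0.0]
(256, 76) [611.9, -376.6, 43.0] [618.2, -374.6, 0.0]
(313, 76) [602.2, -434.1, 43.0] [607.3, -439.4, 0.0]
```

apply_moves([
  [[0.5,-0.4,-2,0,0,0,0.45],[1,-0.8,-6,0,0,0,0.45],[1.8,-1.1,-10,0,0,0,0.45],[1.8,-1.1,-13,0,0,0,0.45],[1.8,-1.1,-15,0,0,0,0.45],[1.8,-1.1,-15,0,0,0,0.45],[1.8,-1.1,-15,0,0,0,0.45],[1.8,-1.1,-15,0,0,0,0.45],[1.8,-1.1,-15,0,0,0,0.45],[1.8,-1.1,-15,0,0,0,0.45]],
])

```text
t: 10.5
position: [510.5, -388.8, 138.9]
ee_rot: [0.997, -0.079, 0.0, 0.0]
contact_force: [-0.3, 0.3, 0.7]
opening: 47.8
grip_force: 0.0
```

apply_moves([
  [[0,0,-2,0,0,-0.01,0.45],[0,0,-4,0,0,-0.01,0.45],[0,0,-4.75,0,0,-0.01,0.45],[0,0,-4.75,0,0,-0.01,0.45],[0,0,-4.75,0,0,-0.01,0.45],[0,0,-4.75,0,0,-0.01,0.45],[0,0,-4.75,0,0,-0.01,1],[0,0,-4.75,0,0,-0.01,1],[0,0,-4.75,0,0,-0.01,1],[0,0,-4.75,0,0,-0.01,1]],
])

```text
t: 11.75
position: [510.4, -388.6, 90.9]
ee_rot: [0.996, -0.084, 0.0, 0.0]
contact_force: [-0.3, 0.5, 0.3]
opening: 25.8
grip_force: 30.0
```

apply_moves([
  [[0,0,2.5,0,0,0,1],[0,0,6,0,0,0,1],[0,0,10,0,0,0,1],[0.5,1,11,0,0,0.17,1],[1,2,11,0,0,0.34,1],[2,4,11,0,0,0.51,1],[3,6,11,0,0,0.68,1],[4,8,11,0,0,0.85,1],[5,10,11,0,0,1.02,1],[6,12,11,0,0,1.19,1]],
])

```text
t: 13.0
position: [570.4, -268.0, 200.5]
ee_rot: [0.871, 0.491, -0.0, -0.0]
contact_force: [-0.4, 0.1, -1.0]
opening: 25.7
grip_force: 30.0
```

apply_moves([
  [[0.5,1,0,0,0,0.15,1],[1,2,0,0,0,0.3,1],[1.3,3,0,0,0,0.45,1],[1.3,4,-1,0,0,0.55,1],[1.3,4,-3,0,0,0.579,1],[1.3,4,-6,0,0,0.579,1],[1.3,4,-8,0,0,0.579,1],[1.3,4,-8,0,0,0.579,1],[1.3,4,-8,0,0,0.579,1],[1.3,4,-8,0,0,0.579,1]],
])

```text
t: 14.25
position: [584.1, -228.8, 121.9]
ee_rot: [0.697, 0.717, 0.0, 0.001]
contact_force: [0.0, -0.0, -0.6]
opening: 25.7
grip_force: 30.0
```

```bash
python3 - <<'E'
from fit import *
c=cap('wrist','w5.png'); pickle.dump(c,open('w5.pkl','wb'))
d=cap('top');e=cap('side'); pickle.dump((d,e),open('te5.pkl','wb'))
s=bot.get_state(); print(s['position'],R.from_quat(s['ee_rot']).as_matrix()[:,0].round(3),s['joints'].round(2),s['t'],s['opening'])
k=cv2.resize(c['pixels'][100:330,:,::-1],None,fx=1.42,fy=1.42); l=cv2.resize(d['pixels'][190:310,250:370,::-1],(330,264));l2=cv2.resize(e['pixels'][200:330,170:360,::-1],(460,264))
o=np.zeros((600,800,3),np.uint8);o[:k.shape[0],:k.shape[1]]=k[:,:800];o[330:594,:330]=l;o[330:594,335:795]=l2;cv2.imwrite('pics/w5c.png',o)
E
```

```text
[ 583.73234561 -228.73577751  121.57676332] [-0.029  1.    -0.001] [ 0.66  0.63 -0.49  1.78  0.39  0.83  0.01] 14.4 25.935547316868785
```

View pics/w5c.png

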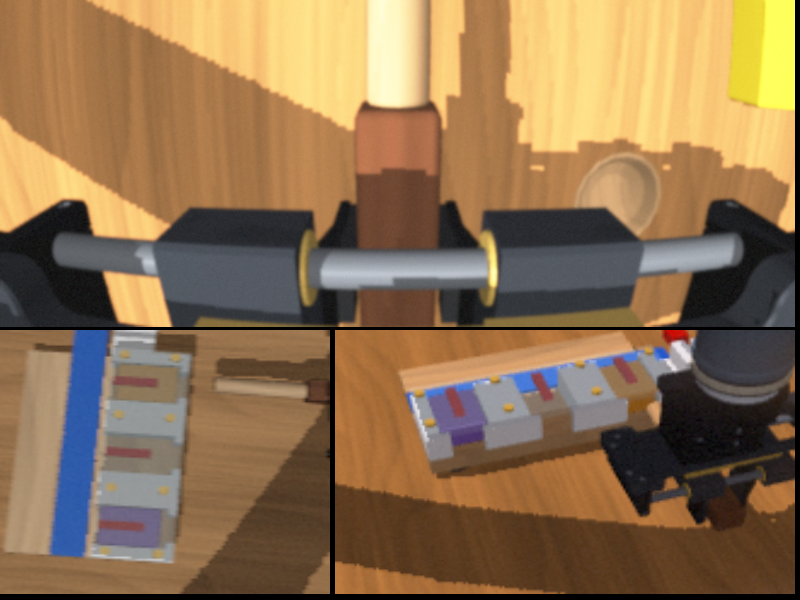

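```bash
python3 - <<'E'
from fit import *
d,e=pickle.load(open('te5.pkl','rb')); c=pickle.load(open('w5.pkl','rb'))
for z in (60,70,80): print(z,proj(d,(579.6,-89.8,z)).round(1),proj(e,(579.6,-89.8,z)).round(1),proj(c,(579.6,-89.8,z)).round(1), proj(c,(583.7-.6,-228.7+49,z+10)).round(1))
a=c['pixels'].astype(int); print(a[0:110:6,280].tolist())
E
```

```text
60 [327.9 215.3] [300.5 241.7] [279.6  -7. ] [281.7 177.3]
70 [328.3 214.6] [300.7 238.7] [279.6 -14.9] [281.9 181.3]
80 [328.7 213.9] [301.  235.5] [279.7 -23.7] [282.1 186. ]
[[255, 247, 197], [255, 248, 194], [255, 248, 196], [255, 248, 196], [255, 248, 198], [255, 249, 200], [255, 249, 201], [255, 249, 200], [255, 246, 193], [255, 246, 193], [255, 247, 193], [255, 245, 190], [254, 243, 189], [255, 243, 186], [255, 244, 187], [255, 245, 190], [255, 246, 190], [255, 246, 192], [255, 247, 196]]
```

apply_moves([
  [[0,0,-1.2,0,0,0,1],[0,0,-2.45,0,0,0,1],[0,0,-2.45,0,0,0,1],[0,0,-2.45,0,0,0,1],[0,0.5,-2.45,0,0,0,1],[-0.03,1.2,-2.45,0,0,0,1],[-0.06,2,-2.45,0,0,0,1],[-0.09,2.8,-2.45,0,0,0,1],[-0.1,3.5,-2.45,0,0,0,1],[-0.1,3.5,-2.45,0,0,0,1]],
])

```text
t: 15.65
position: [582.4, -193.7, 96.4]
ee_rot: [0.697, 0.717, -0.0, 0.0]
contact_force: [0.1, 0.4, -1.6]
opening: 25.6
grip_force: 30.0
```

apply_moves([
  [[-0.02,0.6,0,0,0,0,1],[-0.04,1.2,0,0,0,0,1],[-0.06,1.8,0,0,0,0,1],[-0.07,2.4,0,0,0,0,1],[-0.09,3,0,0,0,0,1],[-0.1,3.6,0,0,0,0,1],[-0.12,4.2,0,0,0,0,1],[-0.14,4.8,0,0,0,0,1],[-0.16,5.4,0,0,0,0,1],[-0.18,6,0,0,0,0,1]],
])

```text
t: 16.9
position: [580.5, -140.8, 96.5]
ee_rot: [0.699, 0.715, -0.003, 0.003]
contact_force: [0.7, -13.0, 0.4]
opening: 25.9
grip_force: 30.0
```

```bash
python3 - <<'E'
from fit import *
d=cap('top','t6.png');e=cap('side','s6.png'); s=bot.get_state(); print(s['position'],s['contact_force'],s['opening'],s['t'])
a=d['pixels'].astype(int); h=cv2.cvtColor(d['pixels'],cv2.COLOR_RGB2HSV)
print(h[200:225:4,255:320:5].tolist()[3])
l=cv2.resize(d['pixels'][180:310,240:370,::-1],(400,400),interpolation=2);l2=cv2.resize(e['pixels'][180:320,190:350,::-1],(457,400),interpolation=2)[:,:400]
cv2.imwrite('pics/c6.png',np.hstack([l,l2]))
E
```

```text
[ 580.58521245 -139.63777323   96.58728345] [  0.65506723 -11.03059636  -1.20249397] 25.71255282015222 17.0
[[15, 128, 147], [16, 91, 163], [16, 86, 177], [17, 87, 176], [18, 149, 190], [17, 148, 190], [17, 152, 189], [16, 98, 135], [1, 108, 128], [1, 106, 128], [0, 110, 123], [22, 34, 111], [19, 43, 113]]
```

View pics/c6.png

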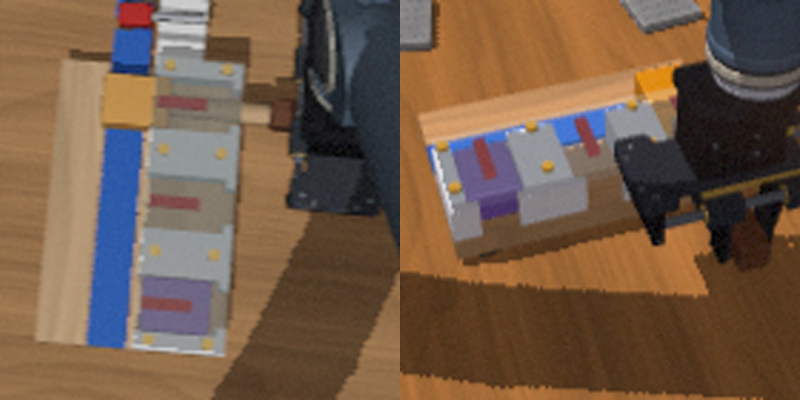

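apply_moves([
  [[-0.01,0.3,0,0,0,0,1],[-0.02,0.6,0,0,0,0,1],[-0.03,0.9,0,0,0,0,1],[-0.04,1.2,0,0,0,0,1],[-0.05,1.5,0,0,0,0,1],[-0.06,1.8,0,0,0,0,1],[-0.07,2.1,0,0,0,0,1],[-0.08,2.4,0,0,0,0,1],[-0.09,2.7,0,0,0,0,1],[-0.09,2.7,0,0,0,0,1]],
])

```text
t: 18.25
position: [579.7, -106.1, 96.3]
ee_rot: [0.697, 0.718, 0.0, -0.0]
contact_force: [-0.7, -0.1, -1.5]
opening: 24.9
grip_force: 30.0
```

```bash
python3 - <<'E'
from fit import *
d=cap('top','t7.png'); s=bot.get_state(); print(s['position'],s['contact_force'],s['opening'],s['t'])
h=cv2.cvtColor(d['pixels'],cv2.COLOR_RGB2HSV)
m=((h[...,0]<21)&(h[...,0]>13)&(h[...,1]>135)&(h[...,2]>175)).astype(np.uint8)*255
m[:195]=0;m[230:]=0;m[:,:255]=0;m[:,300:]=0
m=cv2.morphologyEx(m,cv2.MORPH_OPEN,np.ones((3,3)))
k=max(cv2.findContours(m,0,2)[0],key=cv2.contourArea); b=cv2.minAreaRect(k); print(b,cv2.contourArea(k),[onz(d,q,59).tolist() for q in cv2.boxPoints(b)],onz(d,b[0],59))
E
```

```text
[ 579.70559639 -106.33713487   96.31352942] [ 0.22637923  0.55100144 -1.04291471] 25.640778754831043 18.3
((270.5594482421875, 211.40594482421875), (20.298757553100586, 15.423076629638672), 5.710593223571777) 279.5 [[551.3, 93.1, 59.0], [594.1, 94.3, 59.0], [594.8, 38.8, 59.0], [552.0, 38.1, 59.0]] [573.   66.1  59. ]
```

apply_moves([
  [[0.03,-1.2,0,0,0,0,1],[0.1,-3.5,0,0,0,0,1],[0.18,-6,0,0,0,0,1],[0.25,-8.5,0,0,0,0,1],[0.33,-11,0,0,0,0,1],[0.37,-12.2,0,0,0,0,1],[-2,-12.2,0,0,0,0,1],[-6,-12.2,0,0,0.05,0,1],[-10,-12.2,0,0,0.1,0,1],[-14,-12.2,0,0,0.15,0,1]],
])

```text
t: 19.55
position: [438.5, -228.5, 96.4]
ee_rot: [0.695, 0.715, -0.052, -0.054]
contact_force: [0.1, -0.4, -1.0]
opening: 25.7
grip_force: 30.0
```

apply_moves([
  [[-1.5,0,0,0,0.05,0,1],[-2.2,0,0,0,0.05,0,1],[-2.2,0,0,0,0.05,0,1],[-2.2,0,0,0,0.05,0,1],[-2.2,0,0,0,0.05,0,1],[-2.2,0,0,0,0.05,0,1],[-2.2,0,0,0,0.05,0,1],[-2.2,0,0,0,0.05,0,1],[-2.2,0,0,0,0.05,0,1],[-2.2,0,0,0,0.05,0,1]],
])

```text
t: 20.8
position: [417.7, -228.6, 96.2]
ee_rot: [0.693, 0.714, -0.07, -0.072]
contact_force: [0.1, -0.4, -2.2]
opening: 25.6
grip_force: 30.0
```

```bash
python3 - <<'E'
from fit import *
d=cap('top','t8.png'); e=cap('side','s8.png'); s=bot.get_state(); Q=R.from_quat(s['ee_rot']).as_matrix(); print(s['position'],s['contact_force'],s['opening'],s['t'],Q.round(3).tolist(),s['joints'].round(2))
P=np.array(s['position'])+51*Q[:,2]; print('axis',P, 'tip',P+139*Q[:,0],'want x',401.2-.0302*(P[1]+28.7), 'tip px',proj(d,P+139*Q[:,0]),proj(e,P+139*Q[:,0]))
l=cv2.resize(d['pixels'][180:330,240:390,::-1],(400,400),interpolation=2);l2=cv2.resize(e['pixels'][180:320,190:330,::-1],(400,400),interpolation=2)
cv2.imwrite('pics/c8.png',np.hstack([l,l2]))
E
```

```text
[ 417.65798776 -228.64065846   96.28057802] [ 0.11212286  0.63587844 -1.09195074] 25.758934255112937 20.9 [[-0.028, 0.98, -0.199], [1.0, 0.029, 0.0], [0.006, -0.199, -0.98]] [ 0.74  0.54 -0.47  2.05  0.4   0.84  0.04]
axis [ 407.52986604 -228.63881989   46.29636904] tip [403.58496007 -89.69713942  47.10082194] want x 407.238152360799 tip px [321.26042127 280.78348352] [226.38624459 261.84880999]
```

View pics/c8.png

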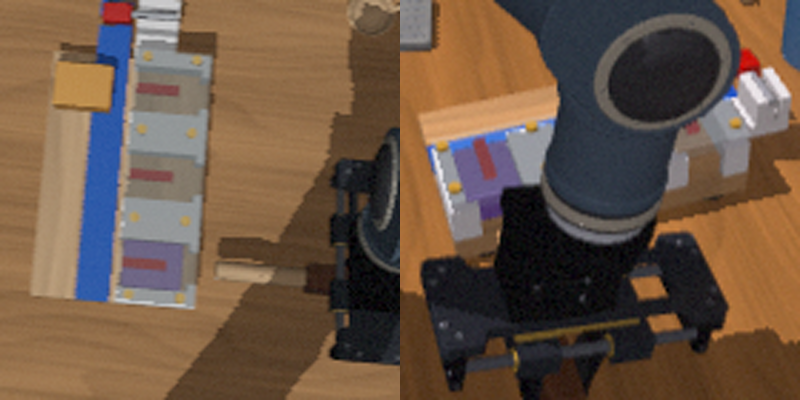

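apply_moves([
  [[-0.02,0.8,0,0,0,0,1],[-0.05,1.6,0,0,0,0,1],[-0.08,2.4,0,0,0,0,1],[-0.1,3.2,0,0,0,0,1],[-0.12,4,0,0,0,0,1],[-0.14,4.6,0,0,0,0,1],[-0.16,5.2,0,0,0,0,1],[-0.18,5.8,0,0,0,0,1],[-0.19,6.4,0,0,0,0,1],[-0.21,7,0,0,0,0,1]],
])

```text
t: 22.15
position: [415.9, -163.5, 96.8]
ee_rot: [0.694, 0.713, -0.072, -0.069]
contact_force: [-0.0, -13.2, -0.5]
opening: 25.8
grip_force: 30.0
```

apply_moves([
  [[-0.02,0.6,0,0,0,0,1],[-0.04,1.2,0,0,0,0,1],[-0.05,1.8,0,0,0,0,1],[-0.07,2.3,0,0,0,0,1],[-0.08,2.7,0,0,0,0,1],[-0.09,3.1,0,0,0,0,1],[-0.1,3.5,0,0,0,0,1],[-0.11,3.9,0,0,0,0,1],[-0.13,4.3,0,0,0,0,1],[-0.14,4.7,0,0,0,0,1]],
])

```text
t: 23.4
position: [414.1, -111.1, 96.2]
ee_rot: [0.693, 0.714, -0.07, -0.072]
contact_force: [0.3, -0.4, -0.6]
opening: 25.9
grip_force: 30.0
```

```bash
python3 - <<'E'
from fit import *
d=cap('top','t9.png'); s=bot.get_state(); print(s['position'],s['contact_force'],s['opening'],s['t'])
h=cv2.cvtColor(d['pixels'],cv2.COLOR_RGB2HSV)
m=((h[...,0]<140)&(h[...,0]>118)&(h[...,1]>50)).astype(np.uint8)*255
m[:260]=0;m[310:]=0;m[:,:240]=0;m[:,330:]=0
m=cv2.morphologyEx(m,cv2.MORPH_OPEN,np.ones((3,3)))
for k in cv2.findContours(m,0,2)[0]: b=cv2.minAreaRect(k); print(b,cv2.contourArea(k),[onz(d,q,59).tolist() for q in cv2.boxPoints(b)],onz(d,b[0],59))
E
```

```text
[ 414.12232858 -110.62071235   96.26530216] [-0.13779072 -0.11667486 -1.03922253] 25.50881991979342 23.45
((265.0, 276.5), (17.0, 22.0), 90.0) 340.5 [[416.1, 91.3, 59.0], [422.7, 33.5, 59.0], [378.6, 28.3, 59.0], [372.1, 85.7, 59.0]] [397.3  59.7  59. ]
```

apply_moves([
  [[0.04,-1.2,0,0,0,0,1],[0.1,-3.5,0,0,0,0,1],[0.18,-6,0,0,0,0,1],[0.25,-8.5,0,0,0,0,1],[0.33,-11,0,0,0,0,1],[0.38,-12.5,0,0,0,0,1],[1,-12.5,2,0,-0.05,0,1],[3,-12.5,5,0,-0.1,0,1],[5,-13,8,0,-0.15,0,1],[7,-14,11,0,-0.2,0,1]],
])

```text
t: 24.7
position: [484.5, -251.4, 207.2]
ee_rot: [0.696, 0.718, 0.001, 0.0]
contact_force: [0.3, -0.5, -1.6]
opening: 25.9
grip_force: 30.0
```

apply_moves([
  [[0,-1,0,0,0,-0.16,1],[0,-2,0,0,0,-0.33,1],[0,-4,0,0,0,-0.5,1],[0,-6,0,0,0,-0.67,1],[0,-8,0,0,0,-0.84,1],[0,-10,0,0,0,-1.01,1],[0.5,-12,0,0,0,-1.18,1],[1,-13,0,0,0,-1.35,1],[1.5,-13,0,0,0,-1.52,1],[2,-13,0,0,0,-1.69,1]],
])

```text
t: 25.95
position: [503.9, -381.7, 205.8]
ee_rot: [0.999, -0.048, -0.0, -0.0]
contact_force: [-0.5, 0.3, -1.0]
opening: 25.9
grip_force: 30.0
```

```bash
python3 - <<'E'
from fit import *
s=bot.get_state(); Q=R.from_quat(s['ee_rot']).as_matrix(); print(s['position'],s['opening'],s['t'],Q.round(3).tolist(),np.arctan2(Q[1,0],Q[0,0]))
print('delta cm',(np.array([510.4,-388.6,90.9])-s['position'])/10)
c=cap('wrist','w10.png'); pickle.dump(c,open('w10.pkl','wb'))
P=np.array(s['position'])+51*Q[:,2]
print('pred shoulder/tip', proj(c,P+49*Q[:,0]+[0,0,10]),proj(c,P+139*Q[:,0]))
a=c['pixels'].astype(int); k=c['pixels'][0:240,180:380]
print(a[20:180:20,255:310:6,1].tolist())
E
```

```text
[ 503.92682934 -381.67290648  205.84954658] 25.868805252963572 25.95 [[0.995, -0.096, -0.001], [-0.096, -0.995, 0.001], [-0.001, -0.001, -1.0]] -0.09585113797746637
delta cm [  0.64731707  -0.69270935 -11.49495466]
pred shoulder/tip [281.80662777 178.55540573] [281.60407272 -18.27278952]
[[118, 126, 144, 159, 164, 160, 141, 127, 111, 122], [122, 136, 153, 167, 167, 157, 144, 134, 108, 130], [120, 142, 157, 166, 168, 154, 149, 136, 108, 127], [129, 144, 162, 169, 160, 156, 148, 139, 174, 246], [121, 146, 164, 162, 164, 161, 151, 140, 176, 246], [216, 150, 160, 162, 168, 161, 154, 139, 193, 245], [210, 149, 153, 165, 171, 165, 155, 138, 254, 255], [221, 152, 154, 167, 175, 162, 154, 139, 255, 255]]
```

```bash
python3 - <<'E'
from fit import *
for f in('w5.pkl','w10.pkl'):
    a=pickle.load(open(f,'rb'))['pixels'].astype(int); print(f,a[166:192:2,281].tolist()); print([int(x) for x in a[200,245:315:2,0]])
E
```

```text
w5.pkl [[255, 247, 196], [255, 248, 194], [255, 248, 196], [255, 247, 192], [253, 232, 168], [162, 122, 84], [127, 82, 55], [163, 103, 70], [178, 112, 79], [185, 115, 79], [189, 119, 80], [188, 117, 80], [188, 119, 81]]
[181, 181, 167, 174, 188, 190, 189, 188, 188, 188, 188, 184, 187, 194, 197, 196, 194, 192, 187, 185, 179, 174, 172, 168, 170, 172, 175, 177, 182, 181, 168, 146, 120, 150, 169]
w10.pkl [[219, 173, 125], [220, 174, 126], [220, 173, 124], [216, 171, 121], [195, 152, 110], [116, 88, 63], [92, 60, 44], [107, 69, 51], [112, 73, 53], [114, 74, 51], [113, 72, 53], [115, 73, 53], [112, 75, 53]]
[253, 253, 240, 126, 110, 111, 114, 112, 115, 113, 113, 114, 113, 115, 118, 117, 117, 116, 112, 113, 111, 107, 103, 107, 108, 104, 108, 109, 111, 112, 108, 106, 107, 215, 241]
```

apply_moves([
  [[0.3,-0.4,0,0,0,-0.04,1],[0.65,-0.7,-2,0,0,-0.072,1],[0.65,-0.7,-5,0,0,-0.072,1],[0.65,-0.7,-7.5,0,0,-0.072,1],[0.65,-0.7,-9,0,0,-0.072,1],[0.65,-0.7,-9,0,0,-0.072,1],[0.65,-0.7,-9,0,0,-0.072,1],[0.65,-0.7,-9,0,0,-0.072,1],[0.65,-0.7,-9,0,0,-0.072,1],[0.65,-0.7,-9,0,0,-0.072,1]],
])

```text
t: 27.25
position: [510.8, -388.7, 116.7]
ee_rot: [0.997, -0.081, 0.0, 0.0]
contact_force: [0.4, 0.2, -1.7]
opening: 26.3
grip_force: 30.0
```

apply_moves([
  [[0,0,-0.8,0,0,-0.006,1],[0,0,-1.6,0,0,-0.006,1],[0,0,-2.2,0,0,-0.006,1],[0,0,-2.55,0,0,-0.006,1],[0,0,-2.55,0,0,-0.006,1],[0,0,-2.55,0,0,-0.006,0.6],[0,0,-2.55,0,0,-0.006,0.5],[0,0,-2.55,0,0,-0.006,0.5],[0,0,1,0,0,-0.006,0.45],[0,0,6,0,0,-0.006,0.45]],
])

```text
t: 28.5
position: [509.9, -388.1, 175.6]
ee_rot: [0.996, -0.084, -0.002, -0.001]
contact_force: [0.6, -0.9, -0.1]
opening: 47.1
grip_force: 0.0
```

apply_moves([
  [[-0.2,1,5,0,0,0.17,0.2],[-1,5,9,0,0,0.35,0.2],[-1,11,9,0,0,0.53,0.2],[-1,17,9,0,0,0.71,0.2],[-1,22,9,0,0,0.89,0.2],[-1,28,9,0,0,1.07,0.2],[-1,33,9,0,0,1.25,0.2],[0,36,9,0,0,1.42,0.2],[1,36,9,0,0,1.6,0.2],[2,36,9,0,0,1.765,0.2]],
])

```text
t: 29.75
position: [530.9, -28.0, 266.4]
ee_rot: [0.695, 0.719, 0.0, 0.0]
contact_force: [0.7, -0.6, 0.6]
opening: 70.0
grip_force: 0.0
```

```bash
python3 - <<'E'
from fit import *
d=cap('top','t11.png'); e=cap('side','s11.png'); c=cap('wrist','w11.png'); pickle.dump((d,e,c),open('t11.pkl','wb'))
s=bot.get_state(); Q=R.from_quat(s['ee_rot']).as_matrix(); print(s['position'],s['t'],np.arctan2(Q[1,0],Q[0,0]),s['opening'])
f=lambda i,y0,y1,x0,x1,w,h:cv2.resize(i['pixels'][y0:y1,x0:x1,::-1],(w,h),interpolation=2)
o=np.zeros((600,800,3),np.uint8)
o[:300,:400]=f(c,0,240,120,440,400,300); o[:300,400:]=f(e,330,410,280,410,400,300)
o[300:,:400]=f(d,180,310,140,330,400,300); o[300:,400:]=f(d,190,280,400,480,400,300)
cv2.imwrite('pics/c11.png',o)
E
```

```text
[530.74792911 -28.72337907 266.13701575] 29.9 1.5939075393257491 69.59818155519048
```

View pics/c11.png

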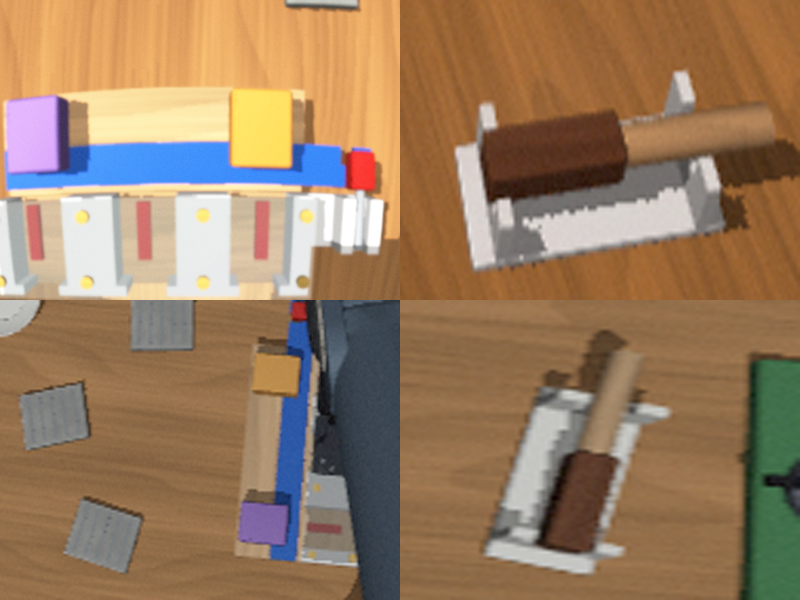

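```bash
cat > seg.py <<'E'
from fit import *
def quad(c,m,z,amin=100,show=True):
    m=cv2.morphologyEx(m.astype(np.uint8)*255,cv2.MORPH_OPEN,np.ones((3,3)))
    m=cv2.morphologyEx(m,cv2.MORPH_CLOSE,np.ones((5,5)))
    out=[]
    for k in cv2.findContours(m,0,2)[0]:
        if cv2.contourArea(k)<amin: continue
        w=np.array([onz(c,q[0],z)[:2] for q in k],np.float32)   # undistort contour into plane
        b=cv2.minAreaRect(w); bp=cv2.boxPoints(b); e1=bp[1]-bp[0]; e2=bp[2]-bp[1]
        L=e1 if np.hypot(*e1)>np.hypot(*e2) else e2
        out.append((np.array(b[0]).round(1),np.sort(b[1]).round(1),round(float(np.arctan2(L[1],L[0])%np.pi),3)))
    return out
def hsv(c): h=cv2.cvtColor(c['pixels'],cv2.COLOR_RGB2HSV).astype(int); return h[...,0],h[...,1],h[...,2]
E
python3 - <<'E'
from seg import *
d,e,c=pickle.load(open('t11.pkl','rb'))
H,S,V=hsv(c)
u=lambda x,y:(120+int(x*.8),int(y*.8))
for n,(x,y) in dict(purple_top=(30,125),purple_front=(30,165),yel=(262,115),yelfront=(262,155)).items():
    X,Y=u(x,y); print(n,H[Y,X],S[Y,X],V[Y,X])
print('P',quad(c,(H>122)&(H<150)&(S>60),59)); 
my=(H>15)&(H<26)&(S>175)&(V>225); my[160:]=0
print('Y',quad(c,my,59))
a=pickle.load(open('top0.pkl','rb'))['pixels'].astype(int)[190:275,405:465]; b=d['pixels'].astype(int)[190:275,405:465]
g=np.abs(a-b).sum(2); print('restdiff',(g>80).sum())
H,S,V=hsv(d); M=(H<20)&(S>110)&(V<110); a0=pickle.load(open('top0.pkl','rb')); H0,S0,V0=hsv(a0); M0=(H0<20)&(S0>110)&(V0<110)
for m in(M,M0):
    ys,xs=np.nonzero(m[205:270,420:455]); print(len(xs),xs.mean(),ys.mean())
E
```

```text
purple_top 140 71 252
purple_front 139 79 251
yel 25 156 255
yelfront 24 155 255
P [(array([402.5,  61. ]), array([52.2, 58.9]), 1.587)]
Y []
restdiff 1463
369 15.523035230352303 37.17886178861789
622 20.194533762057876 44.10289389067524
```

```bash
python3 - <<'E'
from seg import *
d,e,c=pickle.load(open('t11.pkl','rb'))
H,S,V=hsv(c)
my=(H>21)&(H<28)&(S>125)&(V>235); my[150:]=0
print('Y',quad(c,my,59),quad(c,my,57))
H,S,V=hsv(d)
m=(H>118)&(H<145)&(S>50); m[:260]=0;m[:,:250]=0;m[:,290:]=0; print('Pt',quad(d,m,59))
m=(S<40)&(V>70)&(V<160);m[:,:145]=0;m[:,240:]=0;m[:160]=0;m[305:]=0; print('C',quad(d,m,12,300))
E
```

```text
Y [(array([573.2,  66.3]), array([42. , 55.7]), 1.604)] [(array([573.5,  66.4]), array([42.4, 56.1]), 1.604)]
Pt [(array([397.9,  59.9]), array([45.5, 59.2]), 1.608)]
C [(array([362.2, 267. ]), array([67. , 83.8]), 1.399), (array([496.4, 354.6]), array([67.9, 83.6]), 1.876), (array([627.4, 228.7]), array([64.9, 83. ]), 1.686)]
```

apply_moves([
  [[1.5,3,-1,0,0,0.01,0.31],[3,6,-3,0,0,0.01,0.31],[4.26,9.5,-6,0,0,0.01,0.31],[4.26,9.5,-9,0,0,0.01,0.31],[4.26,9.5,-10,0,0,0.01,0.31],[4.26,9.5,-10,0,0,0.01,0.31],[4.26,9.5,-10,0,0,0.01,0.31],[4.26,9.5,-10,0,0,0.01,0.31],[4.26,9.5,-10,0,0,0.01,0.31],[4.26,9.5,-10,0,0,0.01,0.31]],
])

```text
t: 31.15
position: [573.4, 66.3, 166.6]
ee_rot: [0.694, 0.72, 0.0, 0.0]
contact_force: [0.4, -0.2, 0.6]
opening: 60.5
grip_force: 0.0
```

apply_moves([
  [[0,0,-2,0,0,0,0.31],[0,0,-4.5,0,0,0,0.31],[0,0,-6.35,0,0,0,0.31],[0,0,-6.35,0,0,0,0.31],[0,0,-6.35,0,0,0,0.31],[0,0,-6.35,0,0,0,1],[0,0,-6.35,0,0,0,1],[0,0,-6.35,0,0,0,1],[0,0,-6.35,0,0,0,1],[0,0,-6.35,0,0,0,1]],
])

```text
t: 32.4
position: [573.5, 66.4, 103.1]
ee_rot: [0.694, 0.72, 0.0, 0.0]
contact_force: [-0.1, -0.0, 1.3]
opening: 45.8
grip_force: 30.0
```

apply_moves([
  [[0,0,1,0,0,0,1],[0,0,3,0,0,0,1],[0,0,6,0,0,0,1],[1,3,9,0,0,0,1],[2,6,9,0,0,0,1],[3,7,9,0,0,0,1],[4,8,9,0,0,0,1],[4,8,9,0,0,0,1],[4,8,9,0,0,0,1],[4,8,9,0,0,0,1]],
])

```text
t: 33.65
position: [613.0, 145.4, 192.5]
ee_rot: [0.695, 0.719, -0.001, -0.0]
contact_force: [-0.3, -0.2, -0.1]
opening: 45.7
grip_force: 30.0
```

```bash
cat > look.py <<'E'
from seg import *
d=cap('top'); c=cap('wrist'); pickle.dump((d,c),open('lk.pkl','wb'))
s=bot.get_state(); Q=R.from_quat(s['ee_rot']).as_matrix(); print(s['position'].round(1),s['t'],'yaw',np.arctan2(Q[1,0],Q[0,0]).round(3),s['opening'],s['grip_force'],s['contact_force'].round(1))
H,S,V=hsv(d)
m=(S<40)&(V>60)&(V<175);m[:,:145]=0;m[:,240:]=0;m[:160]=0;m[305:]=0; print('Ctop',*quad(d,m,12,300),sep='\n')
H,S,V=hsv(c)
print('Cw',*quad(c,(S<40)&(V>90)&(V<250),12,1500),sep='\n')
g=np.array(s['position'])+51*Q[:,2]
print('bar top px expected centre',proj(c,g+[0,0,8]).round(1))
my=(H>19)&(H<29)&(S>120)&(V>200);mp=(H>122)&(H<150)&(S>50)
for n,m in(('Y',my),('P',mp)):
    m=m.copy();m[:100]=0;m[:,:200]=0;m[:,360:]=0
    ys,xs=np.nonzero(m)
    if len(xs): print(n,len(xs),xs.min(),xs.max(),ys.min(),ys.max())
E
python3 look.py
```

```text
[613.1 145.7 192.7] 33.75 yaw 1.606 45.377136242746325 29.999868446029723 [ 0.1 -0.3 -1. ]
Ctop
(array([362.2, 267.5]), array([67.2, 84.5]), 1.391)
(array([496.5, 354.8]), array([68. , 83.9]), 1.883)
(array([625.6, 244.3]), array([51.5, 64.9]), 0.115)
Cw
(array([615.1,  63.1]), array([ 28.9, 197. ]), 0.044)
(array([629.5, 229.9]), array([67.1, 82.8]), 1.69)
(array([363.3, 267.9]), array([68.3, 82.1]), 1.401)
(array([743.8, 326.1]), array([46.4, 61.5]), 1.434)
bar top px expected centre [281.2 283.5]
Y 219 200 326 144 253
P 1042 200 359 244 419
```

apply_moves([
  [[0.5,2,0,0,0,0.04,1],[1,5,0,0,0,0.084,1],[1.55,8.4,-1,0,0,0.084,1],[1.55,8.4,-4,0,0,0.084,1],[1.55,8.4,-7,0,0,0.084,1],[1.55,8.4,-9,0,0,0.084,1],[1.55,8.4,-9.6,0,0,0.084,1],[1.55,8.4,-9.6,0,0,0.084,1],[1.55,8.4,-9.6,0,0,0.084,1],[1.55,8.4,-9.6,0,0,0.084,1]],
])

```text
t: 35.0
position: [629.3, 230.5, 97.9]
ee_rot: [0.664, 0.748, 0.001, 0.0]
contact_force: [0.4, -0.4, -0.8]
opening: 46.0
grip_force: 30.0
```

apply_moves([
  [[-0.05,-0.05,-0.4,0,0,0,1],[-0.05,-0.05,-0.8,0,0,0,1],[-0.05,-0.05,-1.05,0,0,0,1],[-0.05,-0.05,-1.05,0,0,0,1],[-0.05,-0.05,-1.05,0,0,0,1],[-0.05,-0.05,-1.05,0,0,0,1],[-0.05,-0.05,-1.05,0,0,0,1],[-0.05,-0.05,-1.05,0,0,0,1],[-0.05,-0.05,-1.05,0,0,0,1],[-0.05,-0.05,-1.05,0,0,0,1]],
])

```text
t: 36.25
position: [628.3, 229.9, 86.3]
ee_rot: [0.663, 0.748, 0.0, 0.0]
contact_force: [-0.6, -0.2, -0.9]
opening: 45.8
grip_force: 30.0
```

apply_moves([
  [[0,0,-0.03,0,0,0,1],[0,0,-0.05,0,0,0,1],[0,0,-0.05,0,0,0,0.4],[0,0,-0.05,0,0,0,0.31],[0,0,-0.05,0,0,0,0.31],[0,0,1,0,0,0,0.31],[0,0,4,0,0,0,0.31],[0,-1,8,0,0,0,0.31],[-1,-4,13,0,0,0,0.31],[-2,-9,16,0,0,0,0.31]],
])

```text
t: 37.5
position: [608.4, 141.8, 250.0]
ee_rot: [0.662, 0.75, 0.003, 0.001]
contact_force: [1.8, -1.1, -0.3]
opening: 60.0
grip_force: 0.0
```

```bash
python3 look.py; python3 - <<'E'
from seg import *
d,c=pickle.load(open('lk.pkl','rb'))
for i,z in((c,42),):
    H,S,V=hsv(i); m=(H>17)&(H<29)&(S>130)&(V>225); print(quad(i,m,z,400))
    m=(H>122)&(H<150)&(S>50); print(quad(i,m,59,400))
H,S,V=hsv(d); m=(H<21)&(H>13)&(S>150)&(V>170);m[:,:190]=0;m[:,245:]=0;m[:170]=0;m[215:]=0;print(quad(d,m,42,100))
E
```

```text
[610.3 133.8 250.6] 37.6 yaw 1.682 59.922868657312776 0.0 [1.3 0.2 0.5]
Ctop
(array([362.2, 267.6]), array([66.9, 84.6]), 1.403)
(array([496.5, 354.7]), array([68.2, 83.6]), 1.876)
Cw
(array([630.9,  -6.5]), array([ 76.5, 297.6]), 0.108)
(array([629.5, 229.8]), array([66.2, 82.1]), 1.697)
(array([363.4, 268.1]), array([67.8, 82. ]), 1.399)
(array([745.9, 338.2]), array([45.2, 86.8]), 1.417)
bar top px expected centre [282.4 278.4]
Y 1383 259 332 100 330
P 1176 200 359 244 419
[(array([543.7, 169.4]), array([ 12.5, 111.7]), 1.542), (array([627.1, 229.2]), array([43.9, 57.2]), 1.691)]
[(array([405.3,  69.6]), array([58.5, 59.1]), 0.03)]
[]
```

apply_moves([
  [[-3,0,0,0,0,-0.03,0.31],[-7,0,0,0,0,-0.06,0.31],[-11,0,0,0,0,-0.085,0.31],[-14,0,0,0,0,-0.085,0.31],[-16,0,0,0,0,-0.085,0.31],[-17,0,0,0,0,-0.085,0.31],[-17,0,0,0,0,-0.085,0.31],[-17,0,0,0,0,-0.085,0.31],[-17,0,0,0,0,-0.085,0.31],[-17,0,0,0,0,-0.085,0.31]],
])

```text
t: 38.85
position: [438.6, 139.9, 246.1]
ee_rot: [0.695, 0.719, 0.0, -0.0]
contact_force: [0.3, 0.1, 0.7]
opening: 59.9
grip_force: 0.0
```

apply_moves([
  [[-0.5,0,0,-0.09,0,0,0.31],[-1,-1,-1,-0.18,-0.01,0,0.31],[-1.5,-2,-2,-0.27,-0.01,0,0.31],[-2,-3,-3,-0.35,-0.012,0,0.31],[-2.5,-4,-4,-0.35,-0.012,0,0.31],[-3,-5,-5,-0.35,-0.012,0,0.31],[-3.4,-5.5,-6,-0.35,-0.012,0,0.31],[-3.8,-5.8,-6,-0.35,-0.012,0,0.31],[-3.8,-5.8,-6,-0.35,-0.012,0,0.31],[-3.8,-5.8,-6,-0.35,-0.012,0,0.31]],
])

```text
t: 40.1
position: [400.7, 82.2, 186.7]
ee_rot: [0.684, 0.708, -0.12, 0.125]
contact_force: [-0.5, -0.4, 0.9]
opening: 60.1
grip_force: 0.0
```

```bash
cat > st.py <<'E'
from seg import *
s=bot.get_state(); Q=R.from_quat(s['ee_rot']).as_matrix(); print(s['position'].round(1),s['t'],'x',Q[:,0].round(3),'y',Q[:,1].round(3),'grasp',(np.array(s['position'])+51*Q[:,2]).round(1),s['joints'].round(2),s['opening'],s['contact_force'].round(1))
E
python3 st.py; python3 look.py |grep -v C; python3 - <<'E'
from seg import *
d,c=pickle.load(open('lk.pkl','rb'))
H,S,V=hsv(c); print('Pw',quad(c,(H>122)&(H<150)&(S>50),59,400))
H,S,V=hsv(d)
m=(H>118)&(H<145)&(S>50); m[:260]=0;m[:,:250]=0;m[:,290:]=0; print('Pt',quad(d,m,59))
E
```

```text
[400.7  82.2 186.7] 40.1 x [-0.033  0.939 -0.342] y [0.999 0.035 0.001] grasp [401.4  64.8 138.8] [ 0.02  0.29 -0.6   2.18  0.57  0.98 -0.92] 60.116880109771465 [-0.5 -0.4  0.9]
[400.6  82.2 186.6] 40.2 yaw 1.606 59.57858082480787 0.0 [ 0.2 -0.  -1. ]
(array([496.5, 354.7]), array([68.1, 83.6]), 1.876)
(array([405.7, -70.6]), array([132.3, 295.8]), 0.029)
bar top px expected centre [280.9 287.1]
Y 696 220 333 100 328
P 6148 200 359 141 419
Pw [(array([397.7,  66.8]), array([45.5, 68.7]), 1.602)]
Pt [(array([397.8,  55.7]), array([44.4, 50. ]), 1.685)]
```

apply_moves([
  [[-0.3,-0.4,-1,0,0,0,0.31],[-0.34,-0.4,-2.5,0,0,0,0.31],[-0.34,-0.4,-4,0,0,0,0.31],[-0.34,-0.4,-5.5,0,0,0,0.31],[-0.34,-0.4,-7,0,0,0,0.31],[-0.34,-0.4,-8,0,0,0,0.31],[-0.34,-0.4,-8.55,0,0,0,0.31],[-0.34,-0.4,-8.55,0,0,0,0.31],[-0.34,-0.4,-8.55,0,0,0,0.31],[-0.34,-0.4,-8.55,0,0,0,0.31]],
])

```text
t: 41.45
position: [397.1, 77.9, 101.1]
ee_rot: [0.684, 0.708, -0.121, 0.125]
contact_force: [-0.3, -0.7, 0.7]
opening: 60.1
grip_force: 0.0
```

```bash
python3 st.py
```

```text
[397.1  77.9 101.1] 41.45 x [-0.032  0.939 -0.343] y [0.999 0.035 0.001] grasp [397.8  60.5  53.2] [-0.05  0.45 -0.53  2.25  0.74  0.83 -1.12] 60.07130658469853 [-0.3 -0.7  0.7]
```

Reached. Close and lift.

apply_moves([
  [[0,0,0,0,0,0,1],[0,0,0,0,0,0,1],[0,0,0,0,0,0,1],[0,0,0,0,0,0,1],[0,0,1,0,0,0,1],[0,0,3,0,0,0,1],[0,1,6,0,0,0,1],[0,4,9,0,0,0,1],[2,8,10,0,0,0,1],[4,12,10,0,0,0,1]],
])

```text
t: 42.7
position: [437.5, 199.0, 202.5]
ee_rot: [0.684, 0.708, -0.12, 0.126]
contact_force: [1.5, -0.1, -1.5]
opening: 45.6
grip_force: 30.0
```

```bash
python3 st.py;python3 look.py
```

```text
[437.5 199.  202.5] 42.7 x [-0.032  0.939 -0.342] y [0.999 0.034 0.002] grasp [438.2 181.6 154.6] [-0.15  0.41 -0.64  1.98  0.55  1.14 -1.06] 45.62958344541976 [ 1.5 -0.1 -1.5]
[438.3 202.6 201.6] 42.8 yaw 1.609 45.505710196389785 30.000329897738993 [-0.   0.5 -1.5]
Ctop
Cw
(array([447.8,  10.5]), array([ 44.9, 246.5]), 0.034)
(array([201.3,  -6.7]), array([ 53.1, 222.3]), 0.018)
(array([626.6, 230.7]), array([70.3, 83.7]), 1.694)
(array([363. , 268.3]), array([67.9, 82.9]), 1.4)
bar top px expected centre [277.4 290.2]
Y 3107 200 359 100 228
P 9259 200 359 202 419
```

apply_moves([
  [[1,3,0,0,0,0.05,1],[2,6,0,0,0,0.1,1],[3,9,0,0,0,0.15,1],[4,12,0,0,0,0.2,1],[5,15,-1,0,0,0.25,1],[5.5,17.4,-3,0,0,0.27,1],[5.5,17.4,-6,0,0,0.27,1],[5.5,17.4,-6,0,0,0.27,1],[5.5,17.4,-6,0,0,0.27,1],[5.5,17.4,-6,0,0,0.27,1]],
])

```text
t: 44.05
position: [492.3, 371.9, 142.3]
ee_rot: [0.583, 0.794, -0.102, 0.141]
contact_force: [0.2, 0.2, -0.8]
opening: 46.1
grip_force: 30.0
```

```bash
python3 st.py;python3 look.py; python3 - <<'E'
from seg import *
d,c=pickle.load(open('lk.pkl','rb'))
H,S,V=hsv(d); m=(S<40)&(V>60)&(V<175); m[:200]=0;m[255:]=0;m[:,:140]=0;m[:,200:]=0
print(quad(d,m,12,100))
m=(H>118)&(H<145)&(S>50);m[:,:130]=0;m[:,220:]=0;print('P',quad(d,m,115,50))
E
```

```text
[492.3 371.9 142.3] 44.05 x [-0.281  0.897 -0.342] y [0.954 0.3   0.002] grasp [497.6 355.3  94.4] [-0.4   0.69 -0.64  1.71  0.72  1.2  -1.05] 46.06059166512985 [ 0.2  0.2 -0.8]
[492.3 371.9 142. ] 44.15 yaw 1.875 45.95826717066195 30.0000163866207 [ 1.1  1.1 -0.8]
Ctop
Cw
(array([530.3, 250.1]), array([ 35.8, 189.7]), 0.301)
(array([352.6, 180.6]), array([ 51.9, 169.5]), 0.286)
(array([363.6, 272.1]), array([67.7, 90.3]), 1.395)
(array([492.5, 370.9]), array([57.9, 67.3]), 0.314)
(array([648.6, 427.5]), array([66.7, 89.9]), 2.882)
(array([393.9, 445.7]), array([25.2, 43.5]), 0.148)
bar top px expected centre [280.4 287.1]
Y 171 257 358 100 328
P 9468 200 359 201 419
[(array([505. , 327.6]), array([26.1, 67.6]), 0.322)]
P [(array([499.9, 345.5]), array([39.1, 60.9]), 1.683)]
```

apply_moves([
  [[0,0.1,-1.5,0,0,0,1],[0,0.1,-3,0,0,0,1],[0,0.1,-4.3,0,0,0,1],[0,0.1,-5,0,0,0,1],[0,0.1,-5.3,0,0,0,1],[0,0.1,-5.5,0,0,0,1],[0,0.1,-5.65,0,0,0,1],[0,0.1,-5.7,0,0,0,1],[0,0.1,-5.7,0,0,0,1],[0,0.1,-5.7,0,0,0,1]],
])

```text
t: 45.4
position: [492.0, 373.0, 84.0]
ee_rot: [0.582, 0.794, -0.103, 0.14]
contact_force: [-0.5, -0.2, 0.1]
opening: 45.5
grip_force: 30.0
```

```bash
python3 st.py
```

```text
[492. 373.  84.] 45.4 x [-0.282  0.896 -0.343] y [0.954 0.3   0.   ] grasp [497.2 356.3  36.1] [-0.42  0.76 -0.6   1.73  0.78  1.13 -1.11] 45.543884380663464 [-0.5 -0.2  0.1]
```

apply_moves([
  [[0,0,0,0,0,0,0.4],[0,0,0,0,0,0,0.3],[0,0,0,0,0,0,0.25],[0,0,1,0,0,0,0.25],[0,0,4,0,0,0,0.25],[0,0,8,0,0,0,0.25],[0,-3,13,0.1,0.03,0,0.25],[1,-8,17,0.2,0.06,0,0.25],[2,-13,18,0.3,0.09,0,0.25],[3,-18,18,0.334,0.105,0,0.25]],
])

```text
t: 46.65
position: [522.9, 190.4, 266.0]
ee_rot: [0.592, 0.806, 0.002, 0.001]
contact_force: [1.6, -1.0, -0.7]
opening: 65.4
grip_force: 0.0
```

apply_moves([
  [[0,0,1,0,0,0,0.25],[0,0,2,0,0,0,0.25],[0,0,3,0,0,0,0.25],[0,0,3,0,0,0,0.25],[0,0,3,0,0,0,0.25],[0,0,3,0,0,0,0.25],[0,0,3,0,0,0,0.25],[0,0,3,0,0,0,0.25],[0,0,3,0,0,0,0.25],[0,0,3,0,0,0,0.25]],
])

```text
t: 47.9
position: [521.9, 192.8, 293.8]
ee_rot: [0.591, 0.806, -0.0, -0.0]
contact_force: [-0.6, -0.5, 0.0]
opening: 65.6
grip_force: 0.0
```

```bash
python3 st.py; python3 - <<'E'
from seg import *
d=cap('top'); c=cap('wrist','wf.png'); e=cap('side','sf.png'); pickle.dump((d,e,c),open('f.pkl','wb'))
H,S,V=hsv(c)
my=(H>17)&(H<29)&(S>130)&(V>225); mp=(H>122)&(H<150)&(S>50); g=(S<40)&(V>90)&(V<250)
print('Y',*quad(c,my,42,400));print('P',*quad(c,mp,42,400)); print('C',*quad(c,g|my|mp,12,1500),sep='\n')
f=lambda i,y0,y1,x0,x1,w,h:cv2.resize(i['pixels'][y0:y1,x0:x1,::-1],(w,h),interpolation=2)
o=np.zeros((600,800,3),np.uint8)
o[:300,:400]=f(c,0,420,0,560,400,300); o[:300,400:]=f(d,170,305,140,320,400,300)
o[300:,:400]=f(e,165,245,270,377,400,300); o[300:,400:]=f(e,330,410,290,397,400,300)
cv2.imwrite('pics/cf.png',o)
E
```

```text
[521.9 192.8 293.8] 47.9 x [-0.3    0.954 -0.   ] y [ 0.954  0.3   -0.   ] grasp [521.9 192.8 242.8] [ 0.23  0.39 -0.85  1.78  0.33  1.11 -0.42] 65.6373878745566 [-0.6 -0.5  0. ]
Y (array([626.7, 229.2]), array([44.6, 58. ]), 1.689)
P (array([497.2, 354.6]), array([46.4, 63.3]), 1.874)
C
(array([570.4,  61.6]), array([ 41. , 369.6]), 0.305)
(array([628.3, 230.1]), array([67.7, 81.9]), 1.691)
(array([747.3, 348.5]), array([ 47.9, 106.4]), 1.403)
(array([363.5, 268.1]), array([67.7, 81.9]), 1.398)
(array([497.4, 355.7]), array([65.7, 83. ]), 1.87)
```

View pics/cf.png

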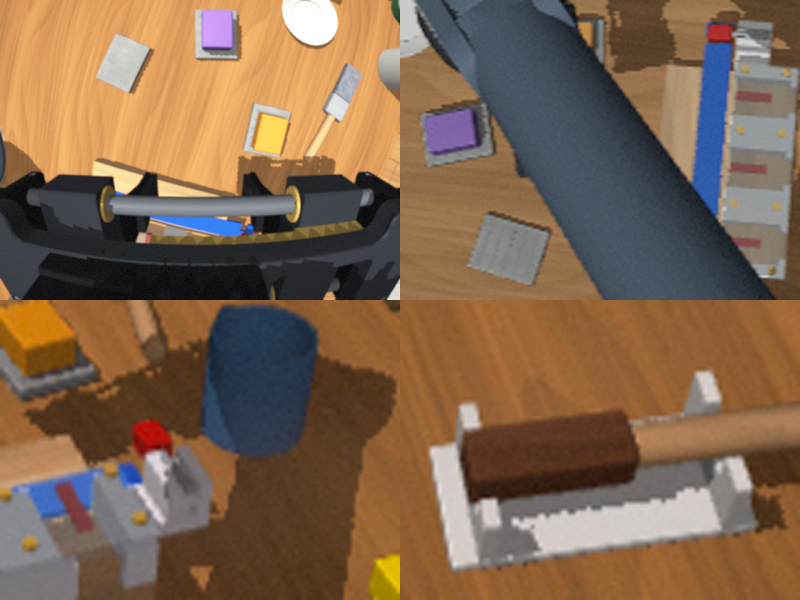

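```bash
python3 -c "
from rig import bot
print(bot.sign_off())"
```

```text
the job is handed in; nothing more can be done
None
```

I handed the job in at about 48 s: the gate is down, the pin is parked in its notch, both bars present (ochre and lavender; the middle cavity was empty) lie on their own coasters within about 2 mm of centre, and the pusher is back on its rest with its nose in the narrower notch; the hand-in returned no verdict.

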